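# Pack out and clamp a tube rack in the mixer holder

### The job

Stand spacer plates from the caddy upright in the gap between the tube rack and the holder's sliding jaw, side by side and right down on the holder's plate between its rails, as many as it takes for the jaw's short stroke to close what is left of the gap. Then push the jaw by its post until you feel it close on the stack, and finish while still holding it firmly pressed (around 10 N), so that the spacers are squeezed against the rack. Leave unused spacers in the caddy, the rack at its stop, and the beaker and marker where they are.

Things in the scene. Friction and masses are not known exactly. Their poses are not given: they have to be found in the camera images.
- holder: Fixed clamping holder of a bench mixer: aluminium base plate 92 x 320 mm (x, y), origin at the centre of its underside, z up. Its top, on which rack and spacers stand, is 16 mm above the origin. Two side rails (inner faces 66 mm apart, tops 34 mm above the origin) run along its y axis from y = -65 to +135 mm. The sliding jaw is at the -y end, the fixed stop at the +y end; the jaw closes in +y.
- jaw_face (a point): Point at the middle of the jaw's flat front face (56 mm wide, 52 mm tall, looking along the holder's +y). Its axes are the holder's.
- jaw_post (a point): Point on the axis of the jaw's upright round steel post (18 mm diameter), 12 mm below its free top; 42 mm behind the jaw face. The top of the post is 118 mm above the bench and 78 mm above the jaw block it stands on (the jaw's front plate ends 70 mm above the bench). Grip it or push it to move the jaw.
- jaw (a joint): Travel of the jaw along the holder's +y in m: 0 = fully back (start), 0.020 = end of its stroke. A spring pushes it back with 3 N at 0, rising to 6 N at 0.020, so it returns when let go.
- rack: Empty open-grid tube rack, loose, 46 mm wide (x), 131 mm long (y), 55 mm tall, standing lengthwise between the holder's rails with its +y end at the stop; origin at the centre of its underside. Its flat -y end face, 66 mm from the origin, faces the jaw across the gap. At the start the gap is 29 to 50 mm, so 2 or 3 spacers fit with at least 4 mm to spare, and the jaw's 20 mm stroke then closes the rest.
- stop: Fixed stop block at the +y end of the holder, 64 mm wide, 45 mm tall; origin at the lower edge of the face that the rack stands against. Its place on the holder differs from run to run.
- caddy: Fixed white block 84 x 124 x 34 mm with four slots in a row along its y axis (28 mm apart, 24 mm deep, floor 10 mm above the bench), origin at the centre of its underside. Each slot holds one spacer on edge.
- beaker: Bystander: plastic beaker, 65 mm diameter, 80 mm tall, origin at the centre of its underside.
- marker: Bystander: marker pen lying down, 17 x 135 x 16 mm (long along its y), origin under its middle.
- spacer_0_mid (a point): Centre of a loose grey spacer plate (65 g), 56 mm wide (its x), 12 mm thick (its y), 85 mm tall (its z), standing on edge in the caddy; in the caddy its top is 95 mm above the bench. All four are alike; it can be gripped across the 56 mm width near the top.
- spacer_1_mid (a point): Centre of a loose grey spacer plate (65 g), 56 mm wide (its x), 12 mm thick (its y), 85 mm tall (its z), standing on edge in the caddy; in the caddy its top is 95 mm above the bench. All four are alike; it can be gripped across the 56 mm width near the top.
- spacer_2_mid (a point): Centre of a loose grey spacer plate (65 g), 56 mm wide (its x), 12 mm thick (its y), 85 mm tall (its z), standing on edge in the caddy; in the caddy its top is 95 mm above the bench. All four are alike; it can be gripped across the 56 mm width near the top.
- spacer_3_mid (a point): Centre of a loose grey spacer plate (65 g), 56 mm wide (its x), 12 mm thick (its y), 85 mm tall (its z), standing on edge in the caddy; in the caddy its top is 95 mm above the bench. All four are alike; it can be gripped across the 56 mm width near the top.

How it is judged:
On the way, in this order (a step that is already met when the one before it is completed fails the run):
1. a first spacer stands in the gap, let go (((z of spacer_0_mid in the frame of holder between 0.054 and 0.063 m and y of spacer_0_mid in the frame of holder between -0.085 and -0.015 m and x of spacer_0_mid in the frame of holder between -0.012 and 0.012 m and angle between spacer_0_mid's own z axis and vertical below 0.12 rad) or (z of spacer_1_mid in the frame of holder between 0.054 and 0.063 m and y of spacer_1_mid in the frame of holder between -0.085 and -0.015 m and x of spacer_1_mid in the frame of holder between -0.012 and 0.012 m and angle between spacer_1_mid's own z axis and vertical below 0.12 rad) or (z of spacer_2_mid in the frame of holder between 0.054 and 0.063 m and y of spacer_2_mid in the frame of holder between -0.085 and -0.015 m and x of spacer_2_mid in the frame of holder between -0.012 and 0.012 m and angle between spacer_2_mid's own z axis and vertical below 0.12 rad) or (z of spacer_3_mid in the frame of holder between 0.054 and 0.063 m and y of spacer_3_mid in the frame of holder between -0.085 and -0.015 m and x of spacer_3_mid in the frame of holder between -0.012 and 0.012 m and angle between spacer_3_mid's own z axis and vertical below 0.12 rad)) and contact force between the fingers and anything else below 0.5 N), for 0.1 s.
2. the jaw is pressed on the stack ((contact force between jaw and spacer_0 above 3 N or contact force between jaw and spacer_1 above 3 N or contact force between jaw and spacer_2 above 3 N or contact force between jaw and spacer_3 above 3 N) and (contact force between rack and spacer_0 above 3 N or contact force between rack and spacer_1 above 3 N or contact force between rack and spacer_2 above 3 N or contact force between rack and spacer_3 above 3 N)), for 0.2 s.
At the end, for the whole second after the job is handed in: The held jaw (over 2 mm forward) presses a spacer, and a spacer the rack, each with over 3 N; every spacer stands upright (0.12 rad) on the holder's plate in the gap or is within 15 mm of its start in the caddy; the rack is within 10 mm of its start (all of step 2 and value of joint jaw above 0.002 m and contact force between any of the fingers, the arm and jaw above 2 N and distance of rack from where it was at the start of the episode below 0.01 m and ((z of spacer_0_mid in the frame of holder between 0.054 and 0.063 m and y of spacer_0_mid in the frame of holder between -0.085 and -0.015 m and x of spacer_0_mid in the frame of holder between -0.012 and 0.012 m and angle between spacer_0_mid's own z axis and vertical below 0.12 rad) or distance of spacer_0_mid from where it was at the start of the episode below 0.015 m) and ((z of spacer_1_mid in the frame of holder between 0.054 and 0.063 m and y of spacer_1_mid in the frame of holder between -0.085 and -0.015 m and x of spacer_1_mid in the frame of holder between -0.012 and 0.012 m and angle between spacer_1_mid's own z axis and vertical below 0.12 rad) or distance of spacer_1_mid from where it was at the start of the episode below 0.015 m) and ((z of spacer_2_mid in the frame of holder between 0.054 and 0.063 m and y of spacer_2_mid in the frame of holder between -0.085 and -0.015 m and x of spacer_2_mid in the frame of holder between -0.012 and 0.012 m and angle between spacer_2_mid's own z axis and vertical below 0.12 rad) or distance of spacer_2_mid from where it was at the start of the episode below 0.015 m) and ((z of spacer_3_mid in the frame of holder between 0.054 and 0.063 m and y of spacer_3_mid in the frame of holder between -0.085 and -0.015 m and x of spacer_3_mid in the frame of holder between -0.012 and 0.012 m and angle between spacer_3_mid's own z axis and vertical below 0.12 rad) or distance of spacer_3_mid from where it was at the start of the episode below 0.015 m)); the arm keeps its last pose, push and grip.
It fails at once if the beaker is disturbed (over 30 mm) (distance of beaker from where it was at the start of the episode above 0.03 m).
It fails at once if the marker is disturbed (over 30 mm) (distance of marker from where it was at the start of the episode above 0.03 m).
It also fails if it takes over 72 s, if anything falls off the work surface, if the arm or the gripper's body presses on something with over 40 N, if the wrist force passes 120 N, or if a joint passes its speed limit or range.

### The arm

A 6-joint arm with a two-finger parallel gripper is mounted at the origin on a cart in front of the work surface, level with it; the furniture and walls round the work are solid. World frame = base frame: x ahead of the robot, y to its left, z up, the work surface at z = 0. Lengths are in m, angles in rad, forces in N, time in s.
With the tool pointing down it reaches from about 0.3 to 0.85 m from the base axis. Payload 5.4 kg.
Tool frame: the origin (TCP) lies at the very end of the fingers, on their centre line; the grasp point (between the pads) lies 19 mm behind it; z points along the fingers, y is the line along which they close (so a half turn about z gives the same grasp; the last joint's range is limited). The gripper opens to 85 mm and grips with 20 to 120 N. Pads are 22 mm wide; open, the fingers measure 114 mm over their backs; the gripper's body (76 mm by 85 mm) begins 54 mm behind the grasp point. The pads swing forward as they close: fully open they stand 13 mm farther back than shut.
Start: joints at [1.118, 0.158, 1.597, -0, 1.386, -0.21], TCP at [0.138, 0.558, 0.231] pointing down, gripper open.
Joint ranges: [-2.91, 2.91], [-0.94, 2.29], [0.18, 2.7], [-1.29, 4.43], [0.17, 2.64], [-3, 3]. Speed limits (rad/s): [2.57, 2.57, 3.14, 3.14, 3.14, 3.14].

### API

Orientations are given as a unit quaternion [w, x, y, z].
In Python, from rig import bot gives the robot as it stands.
- The arm moves only by the tool apply_moves, never from a script. Its argument "plan" is a list of rows, each an object of numbers: "dx", "dy", "dz": the shift along the tool's x, y, z in m; "rx", "ry", "rz": the turn, a rotation vector about the tool's x, y, z in rad; "gripper": the gripper's target within -1 to 1 (shut at 1, half-way at 0, fully open at -1). A call has 1 to 5 rows; each row shifts and turns the commanded pose from where the row before left it, along the tool's axes as they then stand; what a row does not reach is not made up. A row lasts 1/8 s, in which the tool goes at most 62.5 mm and 10.7 degrees, less where a joint would pass 70% of its speed; a pose out of reach is approached as far as the arm can. A call with a gripper value outside its range is refused whole. The fingers move at their own pace and stop on an object; "grip_force" is the grip in N (left out, the last holds). Time passes only in rows, so rows that do not move let the fingers close. It gives the time, the measured TCP pose, the force, the opening and the grip force at its end, in the units of the state.
- bot.sense(): the state, without advancing time (a new reading comes with each control period).
- bot.grab_frame(name): name is "side" or "top" or "wrist"; returns (picture, depth): 400x640x3 uint8, red, green, blue; 400x640 float32, m along the optical axis (not along the pixel's ray), 0 where there is no reading.
- bot.camera_params(name): a dict with "vfov" (degrees; the focal length in pixels is half the picture's height over the tangent of half this angle, whatever the lens; pixels are square), "cx", "cy" (the principal point, pixels), "R" (3x3) and "t" (3): a world point X has camera coordinates R X + t. Camera axes: x right, y down, z forward; pixel columns grow to the right and rows downward; lengths in m; the calibration is good to about 2 mm. A picture is of the moment at which its call begins: read the wrist's pose just before it. camera_params takes no time and is no camera call; for the wrist camera it gives the pose at the moment of the call.
- bot.hand_in(): hands the job in; it is judged then, once.
The state is a dict: "time": time; "joints": joint angles; "dq": joint speeds; "effort": joint torques, N m; "ee_pos": TCP position; "eef_rot": TCP orientation; "contact_force": force on the tool from outside, world axes, zero at the start; "wrist_torque": the same for the moment, N m; "width": finger opening in m; "grasp_force": force on a finger pad.
Only numpy, scipy, OpenCV 4.12 (cv2) and the standard library are available. Lean on these libraries where they do the work, as an engineer would, in place of code of your own. Each camera call takes 0.05 s, during which the arm holds its last target. There are 200 camera calls.

## Working session

There is one attempt and no reset: what is moved stays moved. The work goes in short steps, Python scripts to look and compute and a tool call to move; the robot and the scene stay as the last step left them, time stands still between calls to the robot, and variables do not carry over. Pictures are saved under pics/ and viewed, at most 10 in all, crops included, and the job is handed in when it is done.

Besides the shell and the picture viewer there is one more tool, called after ">>>" by a JSON object that holds its "name" and its "arguments". apply_moves: Moves the arm, as the interface text tells. Its arguments: {"type":"object","properties":{"plan":{"type":"array","items":{"type":"object","properties":{"dx":{"type":"number"},"dy":{"type":"number"},"dz":{"type":"number"},"rx":{"type":"number"},"ry":{"type":"number"},"rz":{"type":"number"},"gripper":{"type":"number"}}}},"grip_force":{"type":"number"}},"required":["plan"]}

```bash
mkdir -p pics; python3 - <<'E'
from rig import bot
import cv2,numpy as np
s=bot.sense();print(s)
for n in("top","side"):
    p,d=bot.grab_frame(n);cv2.imwrite(f"pics/{n}0.png",p[:,:,::-1]);np.savez(f"{n}0.npz",p=p,d=d);print(n,bot.camera_params(n))
E
```

```text
{'time': 0.0, 'joints': array([ 1.11793640e+00,  1.59099946e-01,  1.59829053e+00, -7.11907560e-07,
        1.38622910e+00, -2.10081269e-01]), 'dq': array([-0.00202193, -0.00050495,  0.00046624,  0.00165637, -0.00052457,
       -0.00125629]), 'effort': array([ 1.42583622e-04, -3.96015573e+01, -3.31424367e+01, -1.92908096e-04,
        8.74261139e-03, -2.15112357e-05]), 'ee_pos': array([0.13795579, 0.55754932, 0.23025914]), 'eef_rot': array([-3.29484292e-04,  1.21091303e-01,  9.92640856e-01, -9.58408325e-04]), 'contact_force': array([-0.1675618 , -0.48714952, -0.37936068]), 'wrist_torque': array([ 0.01633884,  0.03132343, -0.055313  ]), 'grasp_force': 0.0, 'width': 0.08554267449146825}
top {'vfov': 51.92676363665479, 'cx': 322.39972712364056, 'cy': 201.95637132978547, 'R': array([[-0.01634033, -0.99982726,  0.00885681],
       [-0.99864939,  0.01588287, -0.04946851],
       [ 0.04931929, -0.00965317, -0.99873641]]), 't': array([-0.01686519,  0.54113803,  1.07704659])}
side {'vfov': 57.26856520082392, 'cx': 319.87254018553836, 'cy': 196.16717592270373, 'R': array([[ 0.93027439, -0.36676882, -0.00837755],
       [-0.22254028, -0.54600361, -0.80768551],
       [ 0.29165969,  0.75323349, -0.58955401]]), 't': array([-0.52829773,  0.1688083 ,  0.88093397])}
```

View pics/top0.png

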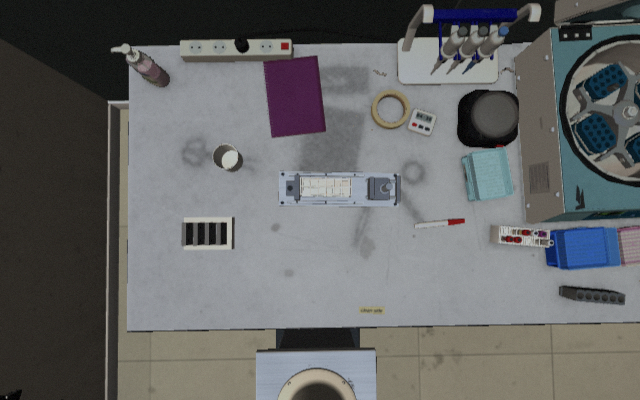

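View pics/side0.png

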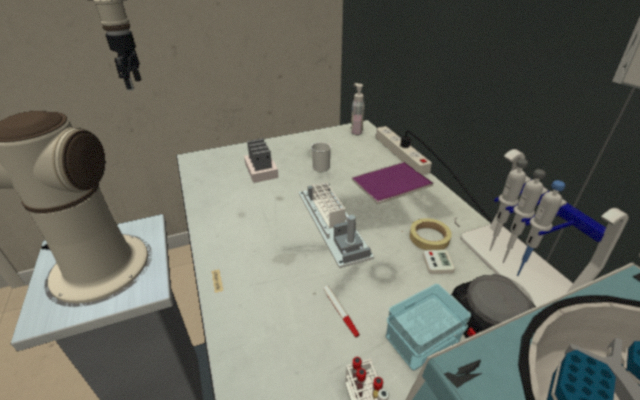

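The top view shows the caddy at (208,233), the holder at (338,189) with its jaw on the right (-y) and stop on the left, the beaker at (228,158) and the marker at (440,223). The side view agrees. I'll convert these to rough world positions next.

```bash
cat > h.py <<'E'
import numpy as np,cv2
from scipy.spatial.transform import Rotation as Ro
from rig import bot
def K(c): return 200/np.tan(np.radians(c["vfov"])/2)
def ray(c,uv,z):
    uv=np.atleast_2d(uv).astype(float);f=K(c);R=np.array(c["R"]);t=np.array(c["t"])
    d=np.c_[(uv[:,0]-c["cx"])/f,(uv[:,1]-c["cy"])/f,np.ones(len(uv))]@R
    o=-R.T@t
    return o+d*((z-o[2])/d[:,2])[:,None]
def cloud(c,d):
    f=K(c);R=np.array(c["R"]);t=np.array(c["t"])
    v,u=np.mgrid[:d.shape[0],:d.shape[1]]
    P=np.stack([(u-c["cx"])/f*d,(v-c["cy"])/f*d,d],-1)
    W=(P-t)@R; W[d<=0]=np.nan
    return W
def rot():
    q=bot.sense()["eef_rot"];return Ro.from_quat([q[1],q[2],q[3],q[0]])
def go(target,yaw_axis=None):
    """tool-axis shift to world target"""
    return rot().inv().apply(np.array(target)-bot.sense()["ee_pos"])
E
python3 - <<'E'
from h import *
c=bot.camera_params("top");z=np.load("top0.npz");W=cloud(c,z["d"])
def rect(r,lo,hi):
    y0,y1,x0,x1=r;w=W[y0:y1,x0:x1].reshape(-1,3);w=w[(w[:,2]>lo)&(w[:,2]<hi)]
    b=cv2.minAreaRect(w[:,:2].astype(np.float32)*1000);print(len(w),np.median(w[:,2]),b);return w
print("bench",np.nanmedian(W[260:300,200:260,2]))
for lo,hi in((.02,.05),(.08,.11)): rect((205,260,170,245),lo,hi)
for lo,hi in((.008,.025),(.025,.045),(.045,.066),(.06,.08),(.1,.13)):
    try: rect((160,215,270,410),lo,hi)
    except Exception as e: print(e)
rect((140,175,205,250),.03,.1)
print(ray(c,[[440,223]],.01))
E
python3 -c "
import cv2
a=cv2.imread('pics/top0.png');b=cv2.resize(a[160:260,170:410],(792,330),interpolation=cv2.INTER_CUBIC);cv2.imwrite('pics/topc.png',b)"
```

```text
bench -0.0013451627045988218
749 0.032796914442020174 ((465.05206298828125, 273.6059875488281), (125.48658752441406, 81.01168823242188), 89.10143280029297)
568 0.09288545215852359 ((465.368896484375, 272.5538024902344), (95.66011047363281, 54.17491149902344), 89.07366943359375)
2366 0.015400377143777596 ((576.653564453125, -69.24435424804688), (318.29559326171875, 92.26707458496094), 88.3691177368164)
1101 0.03499919228233481 ((576.087158203125, -79.31925964355469), (298.37255859375, 79.90045928955078), 88.18878936767578)
243 0.05926494514198155 ((577.5972290039062, -87.42556762695312), (268.4510803222656, 63.49220657348633), 89.24657440185547)
516 0.06848864233861165 ((578.3930053710938, -68.04689025878906), (229.20654296875, 61.424678802490234), 89.06047058105469)
51 0.11621205142139197 ((573.3789672851562, -185.6015167236328), (16.347888946533203, 16.88164710998535), 55.12895965576172)
301 0.060065493279060946 ((658.0936889648438, 217.3285675048828), (63.281681060791016, 62.07115936279297), 44.30672836303711)
[[ 0.4798739  -0.33790958  0.01      ]]
```

View pics/topc.png

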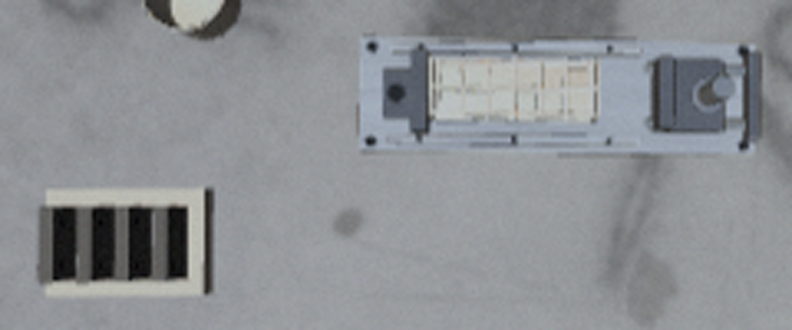

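The crop shows the spacers as four grey bars in the caddy, with their width along world x. The rack-to-jaw gap runs from about x=600 to 655 in the crop, roughly 40 mm. I'll look at the caddy from closer up with the wrist camera.

>>> {"name": "apply_moves", "arguments": {"plan": [{"dx":-0.048,"dy":-0.025,"dz":-0.01,"gripper":-1},{"dx":-0.048,"dy":-0.025,"dz":-0.01},{"dx":-0.048,"dy":-0.025},{"dx":-0.048,"dy":-0.025},{"dx":-0.048,"dy":-0.025}]}}

```text
invalid input
```

>>> {"name": "apply_moves", "arguments": {"plan": [{"dx":-0.048,"dy":-0.025},{"dx":-0.048,"dy":-0.025},{"dx":-0.048,"dy":-0.025},{"rz":0.168},{"rz":0.168}]}}

```text
invalid input
```

>>> {"name": "apply_moves", "arguments": {"plan": [{"rz":0.168},{"rz":0.168},{"rz":0.168},{"rz":0.168},{"rz":0.168}]}}

```text
invalid input
```

>>> {"name": "apply_moves", "arguments": {"plan": [{"rz":0.168},{},{}]}}

```text
invalid input
```

```bash
cat > snap.py <<'E'
import sys
from h import *
n=sys.argv[1]
s=bot.sense();c=bot.camera_params("wrist");p,d=bot.grab_frame("wrist")
cv2.imwrite(f"pics/{n}.png",p[:,:,::-1]);np.savez(f"{n}.npz",p=p,d=d,**{k:c[k] for k in c})
print(s["time"],s["ee_pos"],"tool x,y:",rot().as_matrix()[:,:2].T.round(4).tolist(),"cam at",(-np.array(c["R"]).T@c["t"]).round(3),c["vfov"],c["cx"],c["cy"],np.round(c["R"],3).tolist())
E
python3 snap.py w1
```

```text
0.1 [0.13800652 0.55762656 0.23038867] tool x,y: [[-0.9707, 0.2404, 0.0003], [0.2404, 0.9707, -0.0015]] cam at [0.06  0.577 0.373] 68.28128163476984 322.0157919381898 201.2540581347643 [[0.241, 0.971, -0.001], [0.923, -0.229, 0.309], [0.3, -0.076, -0.951]]
```

View pics/w1.png

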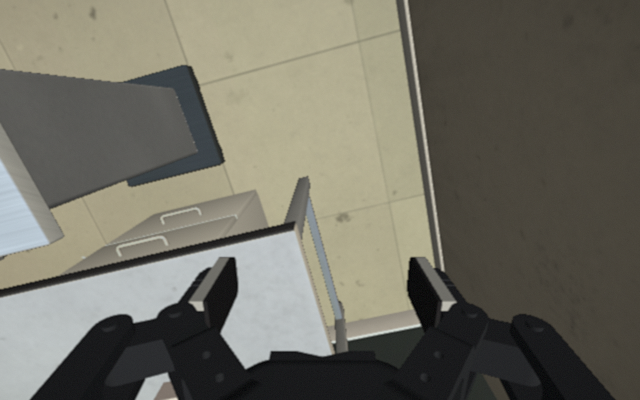

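The moves were refused and the arm did not move; this wrist picture just shows the floor and the open fingers. I'll resend the rows with every field filled in.

>>> {"name": "apply_moves", "arguments": {"plan": [{"dx":-0.048,"dy":-0.025,"dz":-0.01,"rx":0,"ry":0,"rz":0,"gripper":-1},{"dx":-0.048,"dy":-0.025,"dz":-0.01,"rx":0,"ry":0,"rz":0,"gripper":-1},{"dx":-0.048,"dy":-0.025,"dz":0,"rx":0,"ry":0,"rz":0,"gripper":-1},{"dx":-0.048,"dy":-0.025,"dz":0,"rx":0,"ry":0,"rz":0,"gripper":-1},{"dx":-0.048,"dy":-0.025,"dz":0,"rx":0,"ry":0,"rz":0,"gripper":-1}]}}

```text
time: 0.78
ee_pos: [0.3421, 0.3777, 0.2511]
eef_rot: [-0.0, 0.121, 0.993, -0.0]
contact_force: [-0.4, 1.0, -0.1]
width: 0.0853
grasp_force: 0.0
```

>>> {"name": "apply_moves", "arguments": {"plan": [{"dx":-0.048,"dy":-0.025,"dz":0,"rx":0,"ry":0,"rz":0,"gripper":-1},{"dx":-0.048,"dy":-0.025,"dz":0,"rx":0,"ry":0,"rz":0,"gripper":-1},{"dx":-0.048,"dy":-0.025,"dz":0,"rx":0,"ry":0,"rz":0,"gripper":-1},{"dx":0,"dy":0,"dz":0,"rx":0,"ry":0,"rz":0.168,"gripper":-1},{"dx":0,"dy":0,"dz":0,"rx":0,"ry":0,"rz":0.168,"gripper":-1}]}}

```text
time: 1.4
ee_pos: [0.4633, 0.2708, 0.2508]
eef_rot: [-0.0, 0.289, 0.957, -0.0]
contact_force: [-0.1, -0.9, 0.1]
width: 0.0855
grasp_force: 0.0
```

>>> {"name": "apply_moves", "arguments": {"plan": [{"dx":0,"dy":0,"dz":0,"rx":0,"ry":0,"rz":0.168,"gripper":-1},{"dx":0,"dy":0,"dz":0,"rx":0,"ry":0,"rz":0.168,"gripper":-1},{"dx":0,"dy":0,"dz":0,"rx":0,"ry":0,"rz":0.168,"gripper":-1},{"dx":0,"dy":0,"dz":0,"rx":0,"ry":0,"rz":0.168,"gripper":-1},{"dx":0,"dy":0,"dz":0,"rx":0,"ry":0,"rz":0.168,"gripper":-1}]}}

```text
time: 2.02
ee_pos: [0.4627, 0.2716, 0.2509]
eef_rot: [-0.0, 0.653, 0.757, -0.0]
contact_force: [-0.3, -0.8, 0.4]
width: 0.0852
grasp_force: 0.0
```

>>> {"name": "apply_moves", "arguments": {"plan": [{"dx":0,"dy":0,"dz":0,"rx":0,"ry":0,"rz":0.168,"gripper":-1},{"dx":0,"dy":0,"dz":0,"rx":0,"ry":0,"rz":0,"gripper":-1},{"dx":0,"dy":0,"dz":0,"rx":0,"ry":0,"rz":0,"gripper":-1}]}}

```text
time: 2.4
ee_pos: [0.4628, 0.2716, 0.2511]
eef_rot: [-0.0, 0.712, 0.702, -0.0]
contact_force: [0.0, -0.2, 0.1]
width: 0.0857
grasp_force: 0.0
```

```bash
python3 snap.py w1b
```

```text
2.4 [0.46277469 0.27162244 0.25112115] tool x,y: [[0.0138, 0.9999, -0.0001], [0.9999, -0.0138, -0.0002]] cam at [0.463 0.351 0.394] 68.28128163476984 322.0157919381898 201.2540581347643 [[1.0, -0.014, -0.002], [-0.013, -0.95, 0.311], [-0.006, -0.31, -0.951]]
```

View pics/w1b.png

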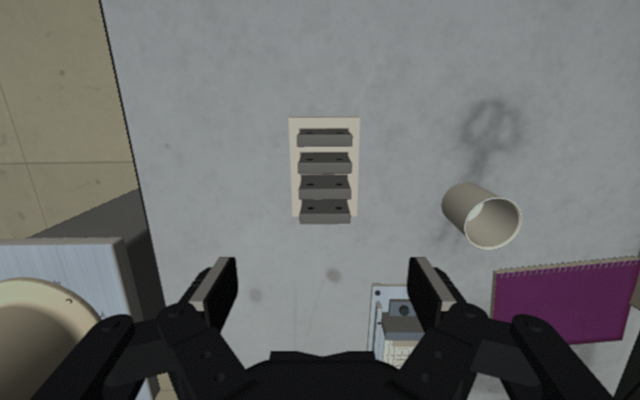

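The wrist view shows the four spacers clearly, with top edges around (325,132), (325,157), (325,181) and (325,205). The holder's stop end is at (400,310). I'll measure the spacers from depth and the colour mask.

```bash
cat > meas.py <<'E'
from h import *
def load(n):
    z=np.load(n+".npz");c={k:z[k] for k in("vfov","cx","cy","R","t")};return z["p"],z["d"],c,cloud(c,z["d"])
def blobs(W,win,lo,hi,mn=30):
    y0,y1,x0,x1=win;m=np.zeros(W.shape[:2],np.uint8)
    m[y0:y1,x0:x1]=((W[y0:y1,x0:x1,2]>lo)&(W[y0:y1,x0:x1,2]<hi))
    n,l,st,_=cv2.connectedComponentsWithStats(m)
    for i in range(1,n):
        if st[i,4]<mn: continue
        w=W[l==i];b=cv2.minAreaRect(w[:,:2].astype(np.float32)*1000)
        lo_,hi_=np.percentile(w,2,0),np.percentile(w,98,0)
        print(st[i].tolist(),"z",np.median(w[:,2]).round(4),"rect",np.round(b[0],1),np.round(b[1],1),round(b[2],1),"x",lo_[0].round(4),hi_[0].round(4),"y",lo_[1].round(4),hi_[1].round(4))
E
python3 - <<'E'
from meas import *
p,d,c,W=load("w1b")
w=(100,240,280,370)
blobs(W,w,.0895,.1); blobs(W,w,.025,.04)
E
```

```text
[297, 134, 56, 13, 695] z 0.0948 rect [464.8 317.3] [11.8 55.3] 89.2 x 0.4383 0.4914 y 0.3115 0.3229
[298, 162, 54, 12, 641] z 0.0948 rect [464.5 289.5] [11.7 54.8] 89.4 x 0.4382 0.4909 y 0.2839 0.2951
[299, 188, 53, 12, 623] z 0.0947 rect [464.7 261.5] [12.1 55.5] 89.4 x 0.4382 0.4912 y 0.2556 0.2672
[300, 212, 51, 12, 567] z 0.0946 rect [464.4 233.6] [12.  54.8] 89.5 x 0.4382 0.4906 y 0.228 0.2393
[289, 117, 72, 100, 2816] z 0.0338 rect [464.8 274.9] [124.3  84.1] 89.6 x 0.4234 0.506 y 0.2193 0.3362
```

>>> {"name": "apply_moves", "arguments": {"plan": [{"dx":-0.058,"dy":0.0195,"dz":0,"rx":0,"ry":0,"rz":0,"gripper":-1},{"dx":-0.058,"dy":0.0195,"dz":0,"rx":0,"ry":0,"rz":0,"gripper":-1},{"dx":-0.058,"dy":0.0195,"dz":0,"rx":0,"ry":0,"rz":0,"gripper":-1},{"dx":-0.058,"dy":0.0195,"dz":0,"rx":0,"ry":0,"rz":0,"gripper":-1},{"dx":-0.058,"dy":0.0195,"dz":0,"rx":0,"ry":0,"rz":0,"gripper":-1}]}}

```text
time: 3.08
ee_pos: [0.5561, -0.0218, 0.2515]
eef_rot: [0.0, 0.712, 0.702, 0.0]
contact_force: [0.7, -0.1, 0.3]
width: 0.0852
grasp_force: 0.0
```

>>> {"name": "apply_moves", "arguments": {"plan": [{"dx":-0.058,"dy":0.0195,"dz":0,"rx":0,"ry":0,"rz":0,"gripper":-1},{"dx":0,"dy":0,"dz":0,"rx":0,"ry":0,"rz":0,"gripper":-1},{"dx":0,"dy":0,"dz":0,"rx":0,"ry":0,"rz":0,"gripper":-1},{"dx":0,"dy":0,"dz":0,"rx":0,"ry":0,"rz":0,"gripper":-1}]}}

```text
time: 3.58
ee_pos: [0.5741, -0.0768, 0.2513]
eef_rot: [-0.0, 0.712, 0.702, 0.0]
contact_force: [-0.7, 0.3, -0.2]
width: 0.0853
grasp_force: 0.0
```

```bash
python3 snap.py w2
```

```text
3.575 [ 0.57411172 -0.07679015  0.25134117] tool x,y: [[0.0137, 0.9999, 0.0001], [0.9999, -0.0137, 0.0001]] cam at [0.575 0.002 0.394] 68.28128163476984 322.0157919381898 201.2540581347643 [[1.0, -0.014, -0.002], [-0.013, -0.951, 0.31], [-0.006, -0.31, -0.951]]
```

View pics/w2.png

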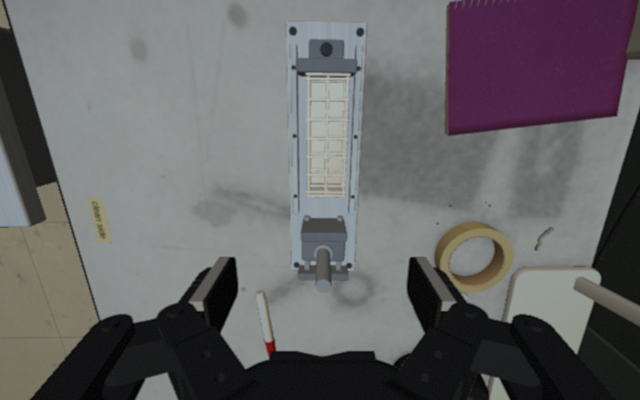

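The wrist view shows the rack's -y end at about row 196, the jaw's front-plate top at about row 219, the post top at (322,285) and the stop at row 65. I'll measure the gap and the holder axis from this.

```bash
python3 - <<'E'
from meas import *
p,d,c,W=load("w2")
w=(10,300,270,380)
print("plate");blobs(W,w,.009,.022,300)
print("rails");blobs(W,w,.029,.0375,60)
print("top70");blobs(W,w,.066,.076,60)
print("stop");blobs(W,w,.056,.065,60)
print("post");blobs(W,w,.105,.125,30)
# gap profile along y for centre columns: heights
for u in (310,325,338):
    print(u,[(v,round(float(W[v,u,1])*1000),round(float(W[v,u,2])*1000)) for v in range(188,226,1)])
pl=W[20:300,270:380].reshape(-1,3);m=(pl[:,2]>.010)&(pl[:,2]<.022);print(cv2.minAreaRect(pl[m][:,:2].astype(np.float32)*1000))
E
```

```text
plate
[287, 22, 81, 249, 6832] z 0.0159 rect [576.4 -68.2] [320.5  92.3] 88.4 x 0.5303 0.6234 y -0.2151 0.0898
rails
[291, 43, 8, 171, 1014] z 0.0338 rect [540.9 -31.7] [198.6   7.2] 88.4 x 0.5361 0.546 y -0.1253 0.0643
[321, 42, 12, 15, 140] z 0.0338 rect [579.9  61.1] [13.4 12.2] 89.5 x 0.5738 0.5859 y 0.0549 0.067
[349, 44, 14, 171, 1020] z 0.0336 rect [613.7 -33.9] [198.9   7.2] 88.5 x 0.6085 0.6187 y -0.1288 0.0623
[303, 217, 42, 7, 130] z 0.032 rect [ 574.1 -140.9] [ 6.  54.3] 88.6 x 0.5478 0.6002 y -0.1441 -0.1379
[298, 261, 18, 12, 95] z 0.0312 rect [ 548.9 -210.3] [23.9 14.7] 3.2 x 0.5385 0.5612 y -0.2172 -0.2032
[331, 261, 18, 13, 95] z 0.0311 rect [ 596.3 -211.6] [15.5 23.9] 82.5 x 0.5846 0.6059 y -0.2185 -0.204
top70
[306, 73, 45, 125, 1833] z 0.0703 rect [579.  -32.3] [131.3  45.4] 88.6 x 0.5574 0.6011 y -0.0964 0.0329
[301, 231, 47, 11, 456] z 0.0696 rect [ 574.4 -148.5] [12.7 55.6] 88.4 x 0.5478 0.6008 y -0.1542 -0.1425
stop
[296, 58, 62, 16, 891] z 0.0608 rect [579.5  41.5] [13.9 63.6] 88.2 x 0.5488 0.6098 y 0.0348 0.0486
[302, 228, 45, 4, 135] z 0.0607 rect [ 574.4 -
[... 1489 characters left out ...]
90, -95, 50), (191, -91, 69), (192, -92, 71), (193, -93, 71), (194, -95, 68), (195, -96, 69), (196, -97, 72), (197, -116, 14), (198, -116, 16), (199, -118, 16), (200, -120, 14), (201, -120, 17), (202, -122, 16), (203, -124, 16), (204, -125, 15), (205, -126, 16), (206, -128, 16), (207, -130, 15), (208, -131, 14), (209, -132, 16), (210, -134, 15), (211, -135, 16), (212, -137, 15), (213, -138, 16), (214, -140, 15), (215, -141, 15), (216, -139, 26), (217, -139, 27), (218, -140, 30), (219, -142, 29), (220, -143, 29), (221, -144, 30), (222, -144, 34), (223, -144, 36), (224, -144, 41), (225, -143, 46)]
((576.372802734375, -68.19023132324219), (320.4768371582031, 92.2686767578125), 88.4275894165039)
```

```bash
python3 - <<'E'
from meas import *
p,d,c,W=load("w2")
cv2.imwrite("pics/w2c.png",cv2.resize(p[180:300,275:375,::-1],(500,600),interpolation=cv2.INTER_CUBIC))
m=W[205:222,290:360]
for v in (214,215,216,217,218): print(v,[int(round(x*1000)) for x in W[v,298:350,2]])
E
```

```text
214 [16, 15, 15, 15, 15, 14, 16, 16, 14, 16, 16, 17, 16, 18, 16, 16, 16, 16, 16, 17, 16, 14, 15, 16, 16, 15, 16, 18, 16, 16, 16, 17, 17, 17, 16, 15, 16, 15, 16, 16, 15, 15, 16, 16, 15, 16, 17, 17, 15, 16, 18, 17]Traceback (most recent call last):
  File "<stdin>", line 5, in <module>
ValueError: cannot convert float NaN to integer
```

View pics/w2c.png

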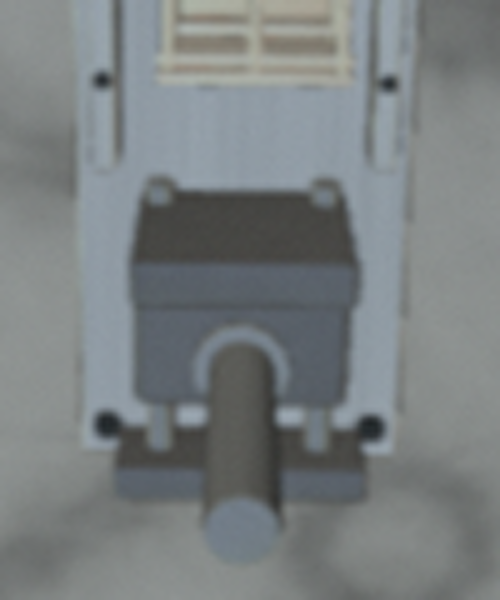

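The crop shows two guide rods sticking out about 4-5 mm in front of the jaw, at about z 27 mm. The rack's end is at y≈-97.9 mm and the jaw face at about -142.7 mm, so the gap is about 44.8 mm. That takes three spacers (36 mm), packed close to the rack. I'll go to the first spacer now.

>>> {"name": "apply_moves", "arguments": {"plan": [{"dx":0.0508,"dy":-0.019,"dz":0.0133,"rx":0,"ry":0,"rz":0,"gripper":-1},{"dx":0.0508,"dy":-0.019,"dz":0.0133,"rx":0,"ry":0,"rz":0,"gripper":-1},{"dx":0.0508,"dy":-0.019,"dz":0.0133,"rx":0,"ry":0,"rz":0,"gripper":-1},{"dx":0.0508,"dy":-0.019,"dz":0.0133,"rx":0,"ry":0,"rz":0,"gripper":-1},{"dx":0.0508,"dy":-0.019,"dz":0.0133,"rx":0,"ry":0,"rz":0,"gripper":-1}]}}

```text
time: 4.25
ee_pos: [0.4821, 0.1798, 0.1848]
eef_rot: [0.0, 0.712, 0.702, 0.0]
contact_force: [0.7, 0.8, 1.0]
width: 0.0851
grasp_force: 0.0
```

>>> {"name": "apply_moves", "arguments": {"plan": [{"dx":0.0508,"dy":-0.019,"dz":0.0133,"rx":0,"ry":0,"rz":0,"gripper":-1},{"dx":0,"dy":0,"dz":0,"rx":0,"ry":0,"rz":0,"gripper":-1},{"dx":0,"dy":0,"dz":0,"rx":0,"ry":0,"rz":0,"gripper":-1},{"dx":0,"dy":0,"dz":0,"rx":0,"ry":0,"rz":0,"gripper":-1}]}}

```text
time: 4.75
ee_pos: [0.4659, 0.2277, 0.1721]
eef_rot: [0.0, 0.713, 0.701, 0.0]
contact_force: [-0.8, -0.9, 0.2]
width: 0.0855
grasp_force: 0.0
```

>>> {"name": "apply_moves", "arguments": {"plan": [{"dx":0.002,"dy":-0.0015,"dz":0.037,"rx":0,"ry":0,"rz":0,"gripper":-1},{"dx":0,"dy":0,"dz":0.035,"rx":0,"ry":0,"rz":0,"gripper":-1},{"dx":0,"dy":0,"dz":0.035,"rx":0,"ry":0,"rz":0,"gripper":-1},{"dx":0,"dy":0,"dz":0,"rx":0,"ry":0,"rz":0,"gripper":-1},{"dx":0,"dy":0,"dz":0,"rx":0,"ry":0,"rz":0,"gripper":-1}]}}

```text
time: 5.38
ee_pos: [0.4652, 0.2302, 0.0661]
eef_rot: [0.001, 0.713, 0.701, 0.001]
contact_force: [-0.7, -0.3, 0.7]
width: 0.085
grasp_force: 0.0
```

>>> {"name": "apply_moves", "arguments": {"grip_force": 30, "plan": [{"dx":0,"dy":0,"dz":0,"rx":0,"ry":0,"rz":0,"gripper":1},{"dx":0,"dy":0,"dz":0,"rx":0,"ry":0,"rz":0,"gripper":1},{"dx":0,"dy":0,"dz":0,"rx":0,"ry":0,"rz":0,"gripper":1},{"dx":0,"dy":0,"dz":0,"rx":0,"ry":0,"rz":0,"gripper":1},{"dx":0,"dy":0,"dz":0,"rx":0,"ry":0,"rz":0,"gripper":1}]}}

```text
time: 6.0
ee_pos: [0.465, 0.2308, 0.0662]
eef_rot: [0.001, 0.713, 0.701, 0.001]
contact_force: [-0.2, -1.2, 5.9]
width: 0.0551
grasp_force: 32.3
```

>>> {"name": "apply_moves", "arguments": {"plan": [{"dx":0,"dy":0,"dz":-0.025,"rx":0,"ry":0,"rz":0,"gripper":1},{"dx":0,"dy":0,"dz":-0.04,"rx":0,"ry":0,"rz":0,"gripper":1},{"dx":0,"dy":0,"dz":-0.04,"rx":0,"ry":0,"rz":0,"gripper":1},{"dx":-0.056,"dy":0.0192,"dz":0,"rx":0,"ry":0,"rz":0,"gripper":1},{"dx":-0.056,"dy":0.0192,"dz":0,"rx":0,"ry":0,"rz":0,"gripper":1}]}}

```text
time: 6.62
ee_pos: [0.501, 0.1171, 0.1706]
eef_rot: [0.001, 0.712, 0.702, 0.001]
contact_force: [1.2, -0.4, -1.0]
width: 0.0553
grasp_force: 35.3
```

>>> {"name": "apply_moves", "arguments": {"plan": [{"dx":-0.056,"dy":0.0192,"dz":0,"rx":0,"ry":0,"rz":0,"gripper":1},{"dx":-0.056,"dy":0.0192,"dz":0,"rx":0,"ry":0,"rz":0,"gripper":1},{"dx":-0.056,"dy":0.0192,"dz":0,"rx":0,"ry":0,"rz":0,"gripper":1},{"dx":-0.056,"dy":0.0192,"dz":0,"rx":0,"ry":0,"rz":0,"gripper":1},{"dx":0,"dy":0,"dz":0,"rx":0,"ry":0,"rz":0.01,"gripper":1}]}}

```text
time: 7.25
ee_pos: [0.5742, -0.1112, 0.1697]
eef_rot: [0.001, 0.718, 0.696, -0.0]
contact_force: [0.1, 0.9, -0.4]
width: 0.0553
grasp_force: 35.3
```

>>> {"name": "apply_moves", "arguments": {"plan": [{"dx":0,"dy":0,"dz":0,"rx":0,"ry":0,"rz":0,"gripper":1},{"dx":0,"dy":0,"dz":0,"rx":0,"ry":0,"rz":0,"gripper":1}]}}

```text
time: 7.5
ee_pos: [0.5732, -0.1059, 0.1694]
eef_rot: [-0.0, 0.716, 0.698, -0.0]
contact_force: [-0.1, 0.6, 0.2]
width: 0.0552
grasp_force: 35.3
```

```bash
python3 snap.py w3; python3 - <<'E'
from meas import *
p,d,c,W=load("w3")
m=(abs(W[...,0]-.576)<.035)&(abs(W[...,1]+.105)<.03)&(W[...,2]>.115)
print("z pct",np.percentile(W[m][:,2],[50,90,98]),m.sum()); v,u=np.nonzero(m);print(u.min(),u.max(),v.min(),v.max())
w=(10,300,270,380); blobs(W,(60,399,150,500),.185,.212,60)
blobs(W,w,.066,.076,60)
print("shift",go([.5753,-.1077,.171]).round(4))
E
```

```text
7.5 [ 0.57318829 -0.10592224  0.1693769 ] tool x,y: [[0.0241, 0.9997, 0.0003], [0.9997, -0.0241, -0.0003]] cam at [ 0.575 -0.027  0.312] 68.28128163476984 322.0157919381898 201.2540581347643 [[1.0, -0.025, -0.002], [-0.023, -0.95, 0.31], [-0.01, -0.31, -0.951]]
z pct [0.23142649 0.25745879 0.26343811] 25745
211 434 210 399
[224, 255, 198, 75, 7128] z 0.1977 rect [ 572.7 -106.2] [23.4 83.1] 88.6 x 0.5342 0.6115 y -0.1143 -0.0945
[298, 17, 64, 176, 3847] z 0.0703 rect [579. -32.] [131.   45.5] 88.3 x 0.5573 0.6011 y -0.0963 0.0325
shift [-0.0017  0.0021 -0.0015]
```

View pics/w3.png

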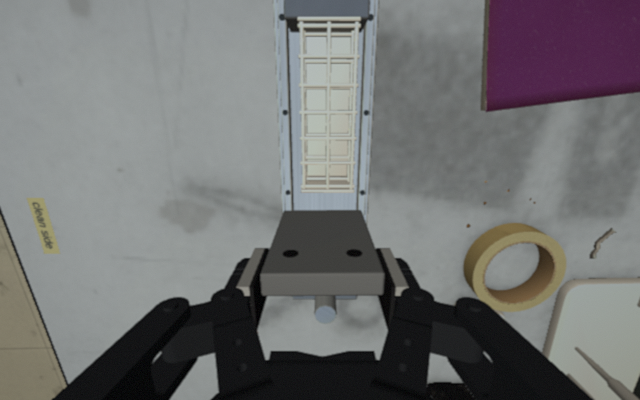

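The spacer is held squarely: its +y face spans (270-378, 212-270), its top edge is at row 275-293, and the rack end is at row 190. Next I'll measure its y offset and tilt relative to the TCP.

```bash
cat > face.py <<'E'
import sys
from meas import *
p,d,c,W=load(sys.argv[1])
e=bot.sense()["ee_pos"]
X=W.reshape(-1,3);X=X[np.isfinite(X).all(1)]
A=X[(abs(X[:,0]-e[0])<.022)&(abs(X[:,1]-e[1])<.025)&(X[:,2]>e[2]-.054)&(X[:,2]<e[2]+.023)]
k=np.polyfit(A[:,2],A[:,1],1);r=A[:,1]-np.polyval(k,A[:,2]);A=A[abs(r)<.003]
B=np.c_[A[:,2]-e[2],A[:,0]-e[0],np.ones(len(A))];s=np.linalg.lstsq(B,A[:,1]-e[1],rcond=None)[0]
print("face y-TCP at TCP height",s[2].round(4),"dy/dz",s[0].round(4),"dy/dx",s[1].round(4),"zmin-TCP",(np.percentile(A[:,2],1)-e[2]).round(4),len(A))
T=X[(abs(X[:,0]-e[0])<.02)&(abs(X[:,1]-e[1])<.025)&(X[:,2]>e[2]+.015)&(X[:,2]<e[2]+.04)]
print("top z-TCP",(np.percentile(T[:,2],[50,95])-e[2]).round(4),"y",(np.percentile(T[:,1],[3,97])-e[1]).round(4))
S=X[(abs(X[:,1]-e[1]-s[2])<.003)&(abs(X[:,0]-e[0])<.04)&(X[:,2]<e[2]-.035)&(X[:,2]>e[2]-.05)]
print("x range-TCP",(np.percentile(S[:,0],[1,99])-e[0]).round(4))
E
python3 face.py w3
```

```text
face y-TCP at TCP height 0.0084 dy/dz 0.0004 dy/dx -0.0169 zmin-TCP -0.0525 4471
top z-TCP [0.0279 0.0291] y [-0.0024  0.0089]
x range-TCP [-0.0273  0.0265]
```

>>> {"name": "apply_moves", "arguments": {"plan": [{"dx":-0.0016,"dy":0.0025,"dz":0,"rx":0,"ry":0,"rz":0.004,"gripper":1},{"dx":0,"dy":0,"dz":0,"rx":0,"ry":0,"rz":0,"gripper":1},{"dx":0,"dy":0,"dz":0.035,"rx":0,"ry":0,"rz":0,"gripper":1},{"dx":0,"dy":0,"dz":0.035,"rx":0,"ry":0,"rz":0,"gripper":1},{"dx":0,"dy":0,"dz":0.018,"rx":0,"ry":0,"rz":0,"gripper":1}]}}

```text
time: 8.18
ee_pos: [0.5748, -0.1084, 0.0794]
eef_rot: [-0.001, 0.718, 0.696, -0.001]
contact_force: [-0.4, -0.9, -1.0]
width: 0.0555
grasp_force: 35.3
```

>>> {"name": "apply_moves", "arguments": {"plan": [{"dx":0,"dy":0,"dz":0,"rx":0,"ry":0,"rz":0,"gripper":1},{"dx":0,"dy":0,"dz":0,"rx":0,"ry":0,"rz":0,"gripper":1}]}}

```text
time: 8.43
ee_pos: [0.5772, -0.1095, 0.0831]
eef_rot: [0.001, 0.718, 0.696, 0.001]
contact_force: [0.3, -0.1, -0.4]
width: 0.0556
grasp_force: 35.3
```

>>> {"name": "apply_moves", "arguments": {"plan": [{"dx":0,"dy":0,"dz":0,"rx":0,"ry":0,"rz":0,"gripper":1},{"dx":0,"dy":0,"dz":0,"rx":0,"ry":0,"rz":0,"gripper":1}]}}

```text
time: 8.68
ee_pos: [0.5767, -0.1093, 0.0825]
eef_rot: [0.001, 0.718, 0.696, 0.0]
contact_force: [-0.2, -0.1, -1.3]
width: 0.0556
grasp_force: 35.3
```

```bash
python3 snap.py w4; python3 face.py w4;python3 -c "
from h import *
print(rot().as_matrix().round(4).tolist())"
```

```text
8.675 [ 0.57665748 -0.10930143  0.0825257 ] tool x,y: [[0.03, 0.9996, -0.0005], [0.9996, -0.03, 0.0012]] cam at [ 0.578 -0.03   0.225] 68.28128163476984 322.0157919381898 201.2540581347643 [[1.0, -0.031, 0.0], [-0.029, -0.95, 0.311], [-0.009, -0.311, -0.95]]
face y-TCP at TCP height 0.0102 dy/dz -0.147 dy/dx -0.0149 zmin-TCP -0.0418 3739
top z-TCP [0.0282 0.0295] y [-0.0025  0.009 ]
x range-TCP [-0.0397  0.0383]
[[0.03, 0.9996, 0.0012], [0.9996, -0.03, -0.0005], [-0.0005, 0.0012, -1.0]]
```

>>> {"name": "apply_moves", "arguments": {"plan": [{"dx":0.0013,"dy":-0.0008,"dz":0.004,"rx":0,"ry":0,"rz":0,"gripper":1},{"dx":0,"dy":0,"dz":0.004,"rx":0,"ry":0,"rz":0,"gripper":1},{"dx":0,"dy":0,"dz":0.0015,"rx":0,"ry":0,"rz":0,"gripper":1},{"dx":0,"dy":0,"dz":0,"rx":0,"ry":0,"rz":0,"gripper":1}]}}

```text
time: 9.22
ee_pos: [0.575, -0.1077, 0.0723]
eef_rot: [-0.0, 0.718, 0.696, -0.0]
contact_force: [-2.5, 0.2, 5.4]
width: 0.0552
grasp_force: 35.8
```

>>> {"name": "apply_moves", "arguments": {"plan": [{"dx":0.0012,"dy":0,"dz":0,"rx":0,"ry":0,"rz":0,"gripper":1},{"dx":0,"dy":0,"dz":0,"rx":0,"ry":0,"rz":0,"gripper":1},{"dx":0,"dy":0,"dz":0,"rx":0,"ry":0,"rz":0,"gripper":1}]}}

```text
time: 9.6
ee_pos: [0.5755, -0.1069, 0.0723]
eef_rot: [0.0, 0.718, 0.696, -0.0]
contact_force: [-2.5, -1.2, 4.7]
width: 0.0553
grasp_force: 35.9
```

>>> {"name": "apply_moves", "arguments": {"plan": [{"dx":0,"dy":0,"dz":0,"rx":0,"ry":0,"rz":0,"gripper":-1},{"dx":0,"dy":0,"dz":0,"rx":0,"ry":0,"rz":0,"gripper":-1},{"dx":0,"dy":0,"dz":0,"rx":0,"ry":0,"rz":0,"gripper":-1},{"dx":0,"dy":0,"dz":0,"rx":0,"ry":0,"rz":0,"gripper":-1}]}}

```text
time: 10.1
ee_pos: [0.5753, -0.1064, 0.0718]
eef_rot: [-0.0, 0.718, 0.696, 0.0]
contact_force: [0.8, 0.7, -0.2]
width: 0.0853
grasp_force: 0.0
```

>>> {"name": "apply_moves", "arguments": {"plan": [{"dx":0,"dy":0,"dz":-0.03,"rx":0,"ry":0,"rz":0,"gripper":-1},{"dx":0,"dy":0,"dz":-0.045,"rx":0,"ry":0,"rz":0,"gripper":-1},{"dx":0,"dy":0,"dz":-0.04,"rx":0,"ry":0,"rz":0,"gripper":-1},{"dx":0,"dy":0,"dz":0,"rx":0,"ry":0,"rz":0,"gripper":-1},{"dx":0,"dy":0,"dz":0,"rx":0,"ry":0,"rz":0,"gripper":-1}]}}

```text
time: 10.72
ee_pos: [0.5749, -0.1063, 0.1863]
eef_rot: [-0.0, 0.718, 0.696, -0.0]
contact_force: [0.0, -0.5, 0.2]
width: 0.0855
grasp_force: 0.0
```

```bash
python3 snap.py w5; cat > hold.py <<'E'
import sys
from meas import *
p,d,c,W=load(sys.argv[1])
X=W.reshape(-1,3);X=X[np.isfinite(X).all(1)]
def show(n,lo,hi,y0,y1):
    A=X[(X[:,2]>lo)&(X[:,2]<hi)&(X[:,1]>y0)&(X[:,1]<y1)&(abs(X[:,0]-.576)<.04)]
    if len(A)>20:
        b=cv2.minAreaRect(A[:,:2].astype(np.float32)*1000);print(n,len(A),"z",np.median(A[:,2]).round(4),np.round(b[0],1),np.round(b[1],1),round(b[2],2),"y",np.percentile(A[:,1],[2,98]).round(4))
show("rack",.066,.076,-.1,.05);show("spacers",.094,.108,-.16,-.09);show("jaw",.066,.076,-.165,-.141);show("post",.112,.125,-.21,-.16)
E
python3 hold.py w5;python3 -c "
from h import *
print('shift',go([.4646,.2587,.17]).round(4))"
```

```text
10.725 [ 0.57489647 -0.10633123  0.18627111] tool x,y: [[0.03, 0.9995, 0.0009], [0.9995, -0.03, -0.0024]] cam at [ 0.577 -0.027  0.329] 68.28128163476984 322.0157919381898 201.2540581347643 [[1.0, -0.031, -0.002], [-0.028, -0.95, 0.31], [-0.012, -0.31, -0.951]]
rack 3644 z 0.0703 [577.  -32.8] [132.4  54.8] 88.54 y [-0.0986  0.0322]
spacers 1069 z 0.1006 [ 575.2 -104.3] [12.4 55.1] 88.63 y [-0.1099 -0.098 ]
jaw 722 z 0.0696 [ 573.9 -148.6] [12.5 55.4] 87.82 y [-0.1546 -0.1424]
post 347 z 0.1174 [ 573.2 -184. ] [17.2 17.4] 47.61 y [-0.1918 -0.1762]
shift [ 0.3614 -0.1207  0.0161]
```

>>> {"name": "apply_moves", "arguments": {"plan": [{"dx":0.0512,"dy":-0.0172,"dz":0.0023,"rx":0,"ry":0,"rz":0,"gripper":-1},{"dx":0.0512,"dy":-0.0172,"dz":0.0023,"rx":0,"ry":0,"rz":0,"gripper":-1},{"dx":0.0512,"dy":-0.0172,"dz":0.0023,"rx":0,"ry":0,"rz":0,"gripper":-1},{"dx":0.0512,"dy":-0.0172,"dz":0.0023,"rx":0,"ry":0,"rz":0,"gripper":-1},{"dx":0.0512,"dy":-0.0172,"dz":0.0023,"rx":0,"ry":0,"rz":0,"gripper":-1}]}}

```text
time: 11.4
ee_pos: [0.4952, 0.1534, 0.1737]
eef_rot: [-0.001, 0.718, 0.696, -0.001]
contact_force: [0.7, -0.5, 0.5]
width: 0.0855
grasp_force: 0.0
```

>>> {"name": "apply_moves", "arguments": {"plan": [{"dx":0.0512,"dy":-0.0172,"dz":0.0023,"rx":0,"ry":0,"rz":0,"gripper":-1},{"dx":0.0512,"dy":-0.0172,"dz":0.0023,"rx":0,"ry":0,"rz":-0.017,"gripper":-1},{"dx":0,"dy":0,"dz":0,"rx":0,"ry":0,"rz":0,"gripper":-1},{"dx":0,"dy":0,"dz":0,"rx":0,"ry":0,"rz":0,"gripper":-1},{"dx":0,"dy":0,"dz":0,"rx":0,"ry":0,"rz":0,"gripper":-1}]}}

```text
time: 12.02
ee_pos: [0.4659, 0.2542, 0.1704]
eef_rot: [-0.0, 0.712, 0.702, -0.0]
contact_force: [0.3, 0.8, -0.2]
width: 0.0858
grasp_force: 0.0
```

```bash
python3 -c "
from h import *
print(rot().as_matrix()[:2,0],'shift',go([.4646,.2555,.066]).round(4))"
```

```text
[0.01479561 0.99989041] shift [ 0.0014 -0.0013  0.1044]
```

>>> {"name": "apply_moves", "arguments": {"plan": [{"dx":0.0014,"dy":-0.0013,"dz":0.035,"rx":0,"ry":0,"rz":0,"gripper":-1},{"dx":0,"dy":0,"dz":0.035,"rx":0,"ry":0,"rz":0,"gripper":-1},{"dx":0,"dy":0,"dz":0.034,"rx":0,"ry":0,"rz":0,"gripper":-1},{"dx":0,"dy":0,"dz":0,"rx":0,"ry":0,"rz":0,"gripper":-1},{"dx":0,"dy":0,"dz":0,"rx":0,"ry":0,"rz":0,"gripper":-1}]}}

```text
time: 12.65
ee_pos: [0.4657, 0.2564, 0.0682]
eef_rot: [0.0, 0.712, 0.702, 0.001]
contact_force: [-0.8, 0.5, -0.0]
width: 0.0855
grasp_force: 0.0
```

>>> {"name": "apply_moves", "arguments": {"grip_force": 30, "plan": [{"dx":0,"dy":0,"dz":0,"rx":0,"ry":0,"rz":0,"gripper":1},{"dx":0,"dy":0,"dz":0,"rx":0,"ry":0,"rz":0,"gripper":1},{"dx":0,"dy":0,"dz":0,"rx":0,"ry":0,"rz":0,"gripper":1},{"dx":0,"dy":0,"dz":0,"rx":0,"ry":0,"rz":0,"gripper":1},{"dx":0,"dy":0,"dz":0,"rx":0,"ry":0,"rz":0,"gripper":1}]}}

```text
time: 13.28
ee_pos: [0.4654, 0.2571, 0.0685]
eef_rot: [0.001, 0.712, 0.703, 0.001]
contact_force: [-0.8, -0.8, 5.3]
width: 0.0554
grasp_force: 31.5
```

>>> {"name": "apply_moves", "arguments": {"plan": [{"dx":0,"dy":0,"dz":-0.03,"rx":0,"ry":0,"rz":0,"gripper":1},{"dx":0,"dy":0,"dz":-0.045,"rx":0,"ry":0,"rz":0,"gripper":1},{"dx":0,"dy":0,"dz":-0.045,"rx":0,"ry":0,"rz":0,"gripper":1},{"dx":-0.054,"dy":0.0165,"dz":0,"rx":0,"ry":0,"rz":0,"gripper":1},{"dx":-0.054,"dy":0.0165,"dz":0,"rx":0,"ry":0,"rz":0,"gripper":1}]}}

```text
time: 13.9
ee_pos: [0.4966, 0.1476, 0.1881]
eef_rot: [0.001, 0.711, 0.703, 0.001]
contact_force: [0.9, 0.6, -1.3]
width: 0.0554
grasp_force: 34.9
```

>>> {"name": "apply_moves", "arguments": {"plan": [{"dx":-0.054,"dy":0.0165,"dz":0,"rx":0,"ry":0,"rz":0,"gripper":1},{"dx":-0.054,"dy":0.0165,"dz":0,"rx":0,"ry":0,"rz":0,"gripper":1},{"dx":-0.054,"dy":0.0165,"dz":0,"rx":0,"ry":0,"rz":0,"gripper":1},{"dx":-0.054,"dy":0.0165,"dz":0,"rx":0,"ry":0,"rz":0,"gripper":1},{"dx":-0.054,"dy":0.0165,"dz":0,"rx":0,"ry":0,"rz":0.012,"gripper":1}]}}

```text
time: 14.52
ee_pos: [0.5753, -0.1245, 0.1871]
eef_rot: [0.0, 0.716, 0.698, 0.0]
contact_force: [-0.3, -0.6, 0.1]
width: 0.0555
grasp_force: 34.9
```

>>> {"name": "apply_moves", "arguments": {"plan": [{"dx":0,"dy":0,"dz":0,"rx":0,"ry":0,"rz":0,"gripper":1},{"dx":0,"dy":0,"dz":0,"rx":0,"ry":0,"rz":0,"gripper":1},{"dx":0,"dy":0,"dz":0,"rx":0,"ry":0,"rz":0,"gripper":1},{"dx":0,"dy":0,"dz":0,"rx":0,"ry":0,"rz":0,"gripper":1}]}}

```text
time: 15.02
ee_pos: [0.5749, -0.1215, 0.187]
eef_rot: [-0.0, 0.715, 0.699, 0.0]
contact_force: [0.0, -0.6, -0.7]
width: 0.0554
grasp_force: 34.9
```

```bash
python3 snap.py w6; python3 face.py w6
```

```text
15.025 [ 0.57487099 -0.12146895  0.18698981] tool x,y: [[0.0235, 0.9997, 0.0], [0.9997, -0.0235, 0.0001]] cam at [ 0.576 -0.042  0.329] 68.28128163476984 322.0157919381898 201.2540581347643 [[1.0, -0.024, -0.001], [-0.022, -0.95, 0.31], [-0.009, -0.31, -0.951]]
face y-TCP at TCP height 0.0102 dy/dz 0.0011 dy/dx -0.0193 zmin-TCP -0.0523 4407
top z-TCP [0.0256 0.0268] y [-0.0008  0.0107]
x range-TCP [-0.0272  0.0266]
```

>>> {"name": "apply_moves", "arguments": {"plan": [{"dx":-0.002,"dy":0.0006,"dz":0,"rx":0,"ry":0,"rz":0.004,"gripper":1},{"dx":0,"dy":0,"dz":0.025,"rx":0,"ry":0,"rz":0,"gripper":1},{"dx":0,"dy":0,"dz":0.03,"rx":0,"ry":0,"rz":0,"gripper":1},{"dx":0,"dy":0,"dz":0.03,"rx":0,"ry":0,"rz":0,"gripper":1},{"dx":0,"dy":0,"dz":0.02,"rx":0,"ry":0,"rz":0,"gripper":1}]}}

```text
time: 15.7
ee_pos: [0.5749, -0.1244, 0.0803]
eef_rot: [-0.001, 0.717, 0.697, -0.0]
contact_force: [-0.2, 0.2, 0.2]
width: 0.0552
grasp_force: 34.9
```

>>> {"name": "apply_moves", "arguments": {"plan": [{"dx":0,"dy":0,"dz":0,"rx":0,"ry":0,"rz":0,"gripper":1},{"dx":0,"dy":0,"dz":0,"rx":0,"ry":0,"rz":0,"gripper":1},{"dx":0,"dy":0,"dz":0,"rx":0,"ry":0,"rz":0,"gripper":1}]}}

```text
time: 16.08
ee_pos: [0.5766, -0.1252, 0.0835]
eef_rot: [0.001, 0.717, 0.697, 0.001]
contact_force: [0.5, -0.5, -0.5]
width: 0.0552
grasp_force: 34.9
```

>>> {"name": "apply_moves", "arguments": {"plan": [{"dx":0.0026,"dy":-0.0016,"dz":0.004,"rx":0,"ry":0,"rz":0,"gripper":1},{"dx":0,"dy":0,"dz":0.004,"rx":0,"ry":0,"rz":0,"gripper":1},{"dx":0,"dy":0,"dz":0.0015,"rx":0,"ry":0,"rz":0,"gripper":1},{"dx":0,"dy":0,"dz":0,"rx":0,"ry":0,"rz":0,"gripper":1}]}}

```text
time: 16.58
ee_pos: [0.5742, -0.1222, 0.0747]
eef_rot: [0.0, 0.717, 0.697, -0.0]
contact_force: [-6.2, 1.8, 14.5]
width: 0.0552
grasp_force: 36.5
```

>>> {"name": "apply_moves", "arguments": {"plan": [{"dx":0.0012,"dy":0,"dz":-0.0008,"rx":0,"ry":0,"rz":0,"gripper":1},{"dx":0,"dy":0,"dz":0,"rx":0,"ry":0,"rz":0,"gripper":1},{"dx":0,"dy":0,"dz":0,"rx":0,"ry":0,"rz":0,"gripper":1}]}}

```text
time: 16.95
ee_pos: [0.5742, -0.1216, 0.0747]
eef_rot: [0.001, 0.717, 0.697, -0.001]
contact_force: [-3.9, -1.4, 8.0]
width: 0.0552
grasp_force: 35.9
```

>>> {"name": "apply_moves", "arguments": {"plan": [{"dx":0,"dy":0,"dz":0,"rx":0,"ry":0,"rz":0,"gripper":-1},{"dx":0,"dy":0,"dz":0,"rx":0,"ry":0,"rz":0,"gripper":-1},{"dx":0,"dy":0,"dz":0,"rx":0,"ry":0,"rz":0,"gripper":-1},{"dx":0,"dy":0,"dz":0,"rx":0,"ry":0,"rz":0,"gripper":-1}]}}

```text
time: 17.45
ee_pos: [0.574, -0.1208, 0.073]
eef_rot: [-0.0, 0.717, 0.697, -0.0]
contact_force: [-0.5, 0.9, -0.4]
width: 0.0851
grasp_force: 0.0
```

>>> {"name": "apply_moves", "arguments": {"plan": [{"dx":0,"dy":0,"dz":-0.03,"rx":0,"ry":0,"rz":0,"gripper":-1},{"dx":0,"dy":0,"dz":-0.045,"rx":0,"ry":0,"rz":0,"gripper":-1},{"dx":0,"dy":0,"dz":-0.035,"rx":0,"ry":0,"rz":0,"gripper":-1},{"dx":0,"dy":0,"dz":0,"rx":0,"ry":0,"rz":0,"gripper":-1},{"dx":0,"dy":0,"dz":0,"rx":0,"ry":0,"rz":0,"gripper":-1}]}}

```text
time: 18.08
ee_pos: [0.5736, -0.1206, 0.1823]
eef_rot: [-0.001, 0.717, 0.697, -0.0]
contact_force: [0.2, -1.7, -0.8]
width: 0.0852
grasp_force: 0.0
```

```bash
python3 snap.py w7; python3 hold.py w7;python3 -c "
from h import *
print('shift',go([.4646,.2845,.17]).round(4))"
```

```text
18.075 [ 0.5735645  -0.12064761  0.18228321] tool x,y: [[0.029, 0.9996, 0.001], [0.9996, -0.029, -0.0025]] cam at [ 0.576 -0.041  0.325] 68.28128163476984 322.0157919381898 201.2540581347643 [[1.0, -0.03, -0.003], [-0.027, -0.95, 0.31], [-0.012, -0.31, -0.951]]
rack 3685 z 0.0703 [576.9 -32.9] [132.   54.9] 88.68 y [-0.0984  0.032 ]
spacers 2213 z 0.1007 [ 574.6 -110.6] [25.3 56.9] 88.45 y [-0.1226 -0.0983]
jaw 755 z 0.0696 [ 573.9 -148.7] [12.3 55.7] 88.41 y [-0.1547 -0.1426]
post 369 z 0.1175 [ 573.2 -184.7] [18.  16.6] 88.04 y [-0.1919 -0.1761]
shift [ 0.4017 -0.1202  0.0123]
```

>>> {"name": "apply_moves", "arguments": {"plan": [{"dx":0.0572,"dy":-0.0172,"dz":0.0018,"rx":0,"ry":0,"rz":0,"gripper":-1},{"dx":0.0572,"dy":-0.0172,"dz":0.0018,"rx":0,"ry":0,"rz":0,"gripper":-1},{"dx":0.0572,"dy":-0.0172,"dz":0.0018,"rx":0,"ry":0,"rz":0,"gripper":-1},{"dx":0.0572,"dy":-0.0172,"dz":0.0018,"rx":0,"ry":0,"rz":0,"gripper":-1},{"dx":0.0572,"dy":-0.0172,"dz":0.0018,"rx":0,"ry":0,"rz":0,"gripper":-1}]}}

```text
time: 18.75
ee_pos: [0.4946, 0.1691, 0.1725]
eef_rot: [-0.001, 0.717, 0.697, -0.001]
contact_force: [0.5, -0.3, -0.6]
width: 0.0851
grasp_force: 0.0
```

>>> {"name": "apply_moves", "arguments": {"plan": [{"dx":0.0572,"dy":-0.0172,"dz":0.0018,"rx":0,"ry":0,"rz":0,"gripper":-1},{"dx":0.0572,"dy":-0.0172,"dz":0.0018,"rx":0,"ry":0,"rz":-0.017,"gripper":-1},{"dx":0,"dy":0,"dz":0,"rx":0,"ry":0,"rz":0,"gripper":-1},{"dx":0,"dy":0,"dz":0,"rx":0,"ry":0,"rz":0,"gripper":-1},{"dx":0,"dy":0,"dz":0,"rx":0,"ry":0,"rz":0,"gripper":-1}]}}

```text
time: 19.38
ee_pos: [0.4655, 0.2816, 0.17]
eef_rot: [-0.0, 0.712, 0.702, -0.001]
contact_force: [0.2, -0.1, -0.3]
width: 0.0854
grasp_force: 0.0
```

```bash
python3 -c "
from h import *
print(rot().as_matrix()[:2,0],'shift',go([.4646,.2835,.066]).round(4))"
```

```text
[0.01390737 0.99990307] shift [ 0.002  -0.0009  0.104 ]
```

>>> {"name": "apply_moves", "arguments": {"plan": [{"dx":0.0016,"dy":-0.0013,"dz":0.035,"rx":0,"ry":0,"rz":0,"gripper":-1},{"dx":0,"dy":0,"dz":0.035,"rx":0,"ry":0,"rz":0,"gripper":-1},{"dx":0,"dy":0,"dz":0.036,"rx":0,"ry":0,"rz":0,"gripper":-1},{"dx":0,"dy":0,"dz":0,"rx":0,"ry":0,"rz":0,"gripper":-1},{"dx":0,"dy":0,"dz":0,"rx":0,"ry":0,"rz":0,"gripper":-1}]}}

```text
time: 20.0
ee_pos: [0.4653, 0.2841, 0.066]
eef_rot: [0.0, 0.712, 0.702, 0.001]
contact_force: [0.9, -0.1, 0.6]
width: 0.0853
grasp_force: 0.0
```

>>> {"name": "apply_moves", "arguments": {"grip_force": 30, "plan": [{"dx":0,"dy":0,"dz":0,"rx":0,"ry":0,"rz":0,"gripper":1},{"dx":0,"dy":0,"dz":0,"rx":0,"ry":0,"rz":0,"gripper":1},{"dx":0,"dy":0,"dz":0,"rx":0,"ry":0,"rz":0,"gripper":1},{"dx":0,"dy":0,"dz":0,"rx":0,"ry":0,"rz":0,"gripper":1},{"dx":0,"dy":0,"dz":0,"rx":0,"ry":0,"rz":0,"gripper":1}]}}

```text
time: 20.62
ee_pos: [0.4654, 0.2849, 0.0663]
eef_rot: [0.001, 0.711, 0.703, 0.001]
contact_force: [-0.3, -0.4, 6.5]
width: 0.0555
grasp_force: 32.2
```

>>> {"name": "apply_moves", "arguments": {"plan": [{"dx":0,"dy":0,"dz":-0.03,"rx":0,"ry":0,"rz":0,"gripper":1},{"dx":0,"dy":0,"dz":-0.045,"rx":0,"ry":0,"rz":0,"gripper":1},{"dx":0,"dy":0,"dz":-0.048,"rx":0,"ry":0,"rz":0,"gripper":1},{"dx":-0.0523,"dy":0.0144,"dz":0,"rx":0,"ry":0,"rz":0,"gripper":1},{"dx":-0.0523,"dy":0.0144,"dz":0,"rx":0,"ry":0,"rz":0,"gripper":1}]}}

```text
time: 21.25
ee_pos: [0.492, 0.1788, 0.1886]
eef_rot: [0.001, 0.711, 0.704, 0.001]
contact_force: [0.9, -1.2, -1.6]
width: 0.0553
grasp_force: 35.4
```

>>> {"name": "apply_moves", "arguments": {"plan": [{"dx":-0.0523,"dy":0.0144,"dz":0,"rx":0,"ry":0,"rz":0,"gripper":1},{"dx":-0.0523,"dy":0.0144,"dz":0,"rx":0,"ry":0,"rz":0,"gripper":1},{"dx":-0.0523,"dy":0.0144,"dz":0,"rx":0,"ry":0,"rz":0,"gripper":1},{"dx":-0.0523,"dy":0.0144,"dz":0,"rx":0,"ry":0,"rz":0,"gripper":1},{"dx":-0.0523,"dy":0.0144,"dz":0,"rx":0,"ry":0,"rz":0,"gripper":1}]}}

```text
time: 21.88
ee_pos: [0.5606, -0.0844, 0.1877]
eef_rot: [0.0, 0.711, 0.703, 0.0]
contact_force: [0.9, 0.7, 0.1]
width: 0.055
grasp_force: 35.4
```

>>> {"name": "apply_moves", "arguments": {"plan": [{"dx":-0.0523,"dy":0.0144,"dz":0,"rx":0,"ry":0,"rz":0.014,"gripper":1},{"dx":0,"dy":0,"dz":0,"rx":0,"ry":0,"rz":0,"gripper":1},{"dx":0,"dy":0,"dz":0,"rx":0,"ry":0,"rz":0,"gripper":1},{"dx":0,"dy":0,"dz":0,"rx":0,"ry":0,"rz":0,"gripper":1},{"dx":0,"dy":0,"dz":0,"rx":0,"ry":0,"rz":0,"gripper":1}]}}

```text
time: 22.5
ee_pos: [0.5741, -0.1341, 0.1876]
eef_rot: [-0.0, 0.716, 0.698, -0.0]
contact_force: [-0.6, 0.2, -0.4]
width: 0.0553
grasp_force: 35.4
```

```bash
python3 snap.py w8; python3 face.py w8
```

```text
22.5 [ 0.57408174 -0.13408143  0.18764137] tool x,y: [[0.0246, 0.9997, 0.0001], [0.9997, -0.0246, 0.0]] cam at [ 0.576 -0.055  0.33 ] 68.28128163476984 322.0157919381898 201.2540581347643 [[1.0, -0.025, -0.002], [-0.023, -0.95, 0.31], [-0.009, -0.31, -0.951]]
face y-TCP at TCP height 0.0105 dy/dz 0.002 dy/dx -0.0208 zmin-TCP -0.0523 4394
top z-TCP [0.0277 0.029 ] y [-0.0003  0.0111]
x range-TCP [-0.0271  0.0268]
```

>>> {"name": "apply_moves", "arguments": {"plan": [{"dx":-0.0012,"dy":0.0005,"dz":0,"rx":0,"ry":0,"rz":0.003,"gripper":1},{"dx":0,"dy":0,"dz":0.02,"rx":0,"ry":0,"rz":0,"gripper":1},{"dx":0,"dy":0,"dz":0.03,"rx":0,"ry":0,"rz":0,"gripper":1},{"dx":0,"dy":0,"dz":0.03,"rx":0,"ry":0,"rz":0,"gripper":1},{"dx":0,"dy":0,"dz":0,"rx":0,"ry":0,"rz":0,"gripper":1}]}}

```text
time: 23.18
ee_pos: [0.5726, -0.1355, 0.1049]
eef_rot: [-0.003, 0.717, 0.697, -0.001]
contact_force: [-0.5, 0.8, 0.6]
width: 0.0554
grasp_force: 35.4
```

>>> {"name": "apply_moves", "arguments": {"plan": [{"dx":0,"dy":0,"dz":0,"rx":0,"ry":0,"rz":0,"gripper":1},{"dx":0,"dy":0,"dz":0,"rx":0,"ry":0,"rz":0,"gripper":1},{"dx":0,"dy":0,"dz":0,"rx":0,"ry":0,"rz":0,"gripper":1}]}}

```text
time: 23.55
ee_pos: [0.5754, -0.1368, 0.1089]
eef_rot: [0.001, 0.717, 0.697, 0.0]
contact_force: [0.5, 0.3, -0.9]
width: 0.0553
grasp_force: 35.4
```

```bash
python3 -c "
from h import *
print('shift',go([.5745,-.1357,.0725]).round(4),rot().as_matrix()[:2,0])"
```

```text
shift [ 0.0011 -0.001   0.0364] [0.02901181 0.99957869]
```

>>> {"name": "apply_moves", "arguments": {"plan": [{"dx":0.0012,"dy":-0.001,"dz":0.006,"rx":0,"ry":0,"rz":0,"gripper":1},{"dx":0,"dy":0,"dz":0.008,"rx":0,"ry":0,"rz":0,"gripper":1},{"dx":0,"dy":0,"dz":0.008,"rx":0,"ry":0,"rz":0,"gripper":1},{"dx":0,"dy":0,"dz":0.006,"rx":0,"ry":0,"rz":0,"gripper":1},{"dx":0,"dy":0,"dz":0,"rx":0,"ry":0,"rz":0,"gripper":1}]}}

```text
time: 24.18
ee_pos: [0.5732, -0.135, 0.0787]
eef_rot: [-0.001, 0.717, 0.697, -0.0]
contact_force: [-0.1, 0.4, -1.0]
width: 0.0551
grasp_force: 35.4
```

>>> {"name": "apply_moves", "arguments": {"plan": [{"dx":0,"dy":0,"dz":0,"rx":0,"ry":0,"rz":0,"gripper":1},{"dx":0,"dy":0,"dz":0,"rx":0,"ry":0,"rz":0,"gripper":1}]}}

```text
time: 24.42
ee_pos: [0.574, -0.1354, 0.08]
eef_rot: [0.0, 0.717, 0.697, 0.0]
contact_force: [-0.4, 0.1, -0.6]
width: 0.0553
grasp_force: 35.4
```

>>> {"name": "apply_moves", "arguments": {"plan": [{"dx":0,"dy":0,"dz":0.003,"rx":0,"ry":0,"rz":0,"gripper":1},{"dx":0,"dy":0,"dz":0.003,"rx":0,"ry":0,"rz":0,"gripper":1},{"dx":0,"dy":0,"dz":0.002,"rx":0,"ry":0,"rz":0,"gripper":1},{"dx":0,"dy":0,"dz":0,"rx":0,"ry":0,"rz":0,"gripper":1},{"dx":0,"dy":0,"dz":0,"rx":0,"ry":0,"rz":0,"gripper":1}]}}

```text
time: 25.05
ee_pos: [0.5737, -0.1353, 0.0725]
eef_rot: [-0.0, 0.717, 0.697, -0.0]
contact_force: [-2.1, 1.0, 6.7]
width: 0.0555
grasp_force: 36.2
```

>>> {"name": "apply_moves", "arguments": {"plan": [{"dx":0.0015,"dy":0,"dz":0,"rx":0,"ry":0,"rz":0,"gripper":1},{"dx":0,"dy":0,"dz":0,"rx":0,"ry":0,"rz":0,"gripper":1},{"dx":0,"dy":0,"dz":0,"rx":0,"ry":0,"rz":0,"gripper":1}]}}

```text
time: 25.42
ee_pos: [0.574, -0.1344, 0.0726]
eef_rot: [0.001, 0.717, 0.697, -0.0]
contact_force: [-1.8, -0.9, 5.4]
width: 0.0553
grasp_force: 36.1
```

>>> {"name": "apply_moves", "arguments": {"plan": [{"dx":0,"dy":0,"dz":0,"rx":0,"ry":0,"rz":0,"gripper":-1},{"dx":0,"dy":0,"dz":0,"rx":0,"ry":0,"rz":0,"gripper":-1},{"dx":0,"dy":0,"dz":0,"rx":0,"ry":0,"rz":0,"gripper":-1},{"dx":0,"dy":0,"dz":0,"rx":0,"ry":0,"rz":0,"gripper":-1}]}}

```text
time: 25.92
ee_pos: [0.5737, -0.1337, 0.0715]
eef_rot: [-0.0, 0.717, 0.697, -0.0]
contact_force: [-0.1, 0.7, -0.1]
width: 0.0857
grasp_force: 0.0
```

>>> {"name": "apply_moves", "arguments": {"plan": [{"dx":0,"dy":0,"dz":-0.03,"rx":0,"ry":0,"rz":0,"gripper":-1},{"dx":0,"dy":0,"dz":-0.045,"rx":0,"ry":0,"rz":0,"gripper":-1},{"dx":0,"dy":0,"dz":-0.035,"rx":0,"ry":0,"rz":0,"gripper":-1},{"dx":0,"dy":0,"dz":0,"rx":0,"ry":0,"rz":0,"gripper":-1},{"dx":0,"dy":0,"dz":0,"rx":0,"ry":0,"rz":0,"gripper":-1}]}}

```text
time: 26.55
ee_pos: [0.5733, -0.1335, 0.1807]
eef_rot: [-0.001, 0.717, 0.697, -0.0]
contact_force: [1.0, -0.6, -0.3]
width: 0.0849
grasp_force: 0.0
```

```bash
python3 snap.py w9; python3 hold.py w9
```

```text
26.55 [ 0.57326877 -0.13353199  0.18072497] tool x,y: [[0.029, 0.9996, 0.0011], [0.9996, -0.029, -0.0025]] cam at [ 0.575 -0.054  0.323] 68.28128163476984 322.0157919381898 201.2540581347643 [[1.0, -0.03, -0.003], [-0.027, -0.95, 0.31], [-0.012, -0.31, -0.951]]
rack 3130 z 0.0703 [576.7 -39.7] [118.5  54.6] 88.57 y [-0.0984  0.0163]
spacers 3328 z 0.1007 [ 574.1 -116.8] [37.5 56.4] 88.52 y [-0.1347 -0.0985]
jaw 478 z 0.0697 [ 574.3 -150.9] [ 8.1 55.3] 88.29 y [-0.1547 -0.1467]
post 387 z 0.1175 [ 573.2 -184.5] [16.9 17.6] 16.59 y [-0.1922 -0.1763]
```

View pics/w9.png

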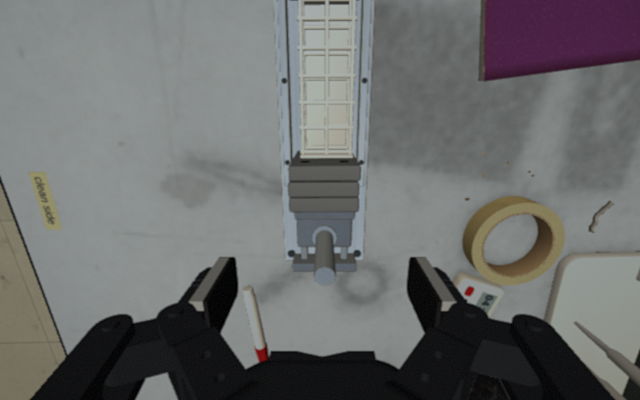

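The three spacers stand flush against the rack (rows 158-212), parallel to it, with a clear gap to the jaw. The post top is at (324,272). Next I'll grip the post.

>>> {"name": "apply_moves", "arguments": {"plan": [{"dx":-0.025,"dy":0.0008,"dz":0,"rx":0,"ry":0,"rz":0,"gripper":-1},{"dx":-0.0257,"dy":0.0007,"dz":0,"rx":0,"ry":0,"rz":0,"gripper":-1},{"dx":0,"dy":0,"dz":0.03,"rx":0,"ry":0,"rz":0,"gripper":-1},{"dx":0,"dy":0,"dz":0.035,"rx":0,"ry":0,"rz":0,"gripper":-1},{"dx":0,"dy":0,"dz":0.03,"rx":0,"ry":0,"rz":0,"gripper":-1}]}}

```text
time: 27.22
ee_pos: [0.5722, -0.1838, 0.0833]
eef_rot: [-0.002, 0.717, 0.697, -0.001]
contact_force: [-0.3, -0.0, -0.1]
width: 0.0854
grasp_force: 0.0
```

>>> {"name": "apply_moves", "arguments": {"plan": [{"dx":0,"dy":0,"dz":0,"rx":0,"ry":0,"rz":0,"gripper":-1},{"dx":0,"dy":0,"dz":0,"rx":0,"ry":0,"rz":0,"gripper":-1},{"dx":0,"dy":0,"dz":0,"rx":0,"ry":0,"rz":0,"gripper":-1},{"dx":0,"dy":0,"dz":0,"rx":0,"ry":0,"rz":0,"gripper":-1}]}}

```text
time: 27.72
ee_pos: [0.5745, -0.1849, 0.0879]
eef_rot: [0.001, 0.717, 0.697, 0.0]
contact_force: [-0.1, -0.7, -1.4]
width: 0.085
grasp_force: 0.0
```

```bash
python3 -c "
from h import *
print('shift',go([.5732,-.1842,.085]).round(4),rot().as_matrix()[:2,0])"
```

```text
shift [ 0.0007 -0.0014  0.0029] [0.02896712 0.99957979]
```

>>> {"name": "apply_moves", "arguments": {"grip_force": 60, "plan": [{"dx":0.0005,"dy":-0.0014,"dz":0,"rx":0,"ry":0,"rz":0,"gripper":-1},{"dx":0,"dy":0,"dz":0,"rx":0,"ry":0,"rz":0,"gripper":1},{"dx":0,"dy":0,"dz":0,"rx":0,"ry":0,"rz":0,"gripper":1},{"dx":0,"dy":0,"dz":0,"rx":0,"ry":0,"rz":0,"gripper":1},{"dx":0,"dy":0,"dz":0,"rx":0,"ry":0,"rz":0,"gripper":1}]}}

```text
time: 28.35
ee_pos: [0.5737, -0.184, 0.0869]
eef_rot: [0.001, 0.717, 0.697, 0.001]
contact_force: [2.3, -1.6, -0.8]
width: 0.0164
grasp_force: 58.4
```

>>> {"name": "apply_moves", "arguments": {"plan": [{"dx":0,"dy":0,"dz":0,"rx":0,"ry":0,"rz":0,"gripper":1},{"dx":0,"dy":0,"dz":0,"rx":0,"ry":0,"rz":0,"gripper":1},{"dx":0,"dy":0,"dz":0,"rx":0,"ry":0,"rz":0,"gripper":1},{"dx":0,"dy":0,"dz":0,"rx":0,"ry":0,"rz":0,"gripper":1}]}}

```text
time: 28.85
ee_pos: [0.5736, -0.184, 0.0869]
eef_rot: [0.001, 0.717, 0.697, 0.001]
contact_force: [5.7, 1.2, -1.8]
width: 0.0161
grasp_force: 58.5
```

>>> {"name": "apply_moves", "arguments": {"plan": [{"dx":0.001,"dy":0.0003,"dz":0,"rx":0,"ry":0,"rz":0,"gripper":1},{"dx":0.0015,"dy":0,"dz":0,"rx":0,"ry":0,"rz":0,"gripper":1},{"dx":0.0015,"dy":0,"dz":0,"rx":0,"ry":0,"rz":0,"gripper":1},{"dx":0.001,"dy":0,"dz":0,"rx":0,"ry":0,"rz":0,"gripper":1},{"dx":0,"dy":0,"dz":0,"rx":0,"ry":0,"rz":0,"gripper":1}]}}

```text
time: 29.48
ee_pos: [0.5737, -0.18, 0.0869]
eef_rot: [0.002, 0.717, 0.697, 0.0]
contact_force: [4.0, -4.0, -2.6]
width: 0.0166
grasp_force: 58.5
```

>>> {"name": "apply_moves", "arguments": {"plan": [{"dx":0.001,"dy":0,"dz":0,"rx":0,"ry":0,"rz":0,"gripper":1},{"dx":0,"dy":0,"dz":0,"rx":0,"ry":0,"rz":0,"gripper":1},{"dx":0,"dy":0,"dz":0,"rx":0,"ry":0,"rz":0,"gripper":1}]}}

```text
time: 29.85
ee_pos: [0.5738, -0.1791, 0.0869]
eef_rot: [0.002, 0.717, 0.697, 0.0]
contact_force: [4.6, -3.1, -3.2]
width: 0.0164
grasp_force: 58.5
```

>>> {"name": "apply_moves", "arguments": {"plan": [{"dx":0.001,"dy":0,"dz":0,"rx":0,"ry":0,"rz":0,"gripper":1},{"dx":0,"dy":0,"dz":0,"rx":0,"ry":0,"rz":0,"gripper":1},{"dx":0,"dy":0,"dz":0,"rx":0,"ry":0,"rz":0,"gripper":1}]}}

```text
time: 30.22
ee_pos: [0.5738, -0.1782, 0.087]
eef_rot: [0.002, 0.717, 0.697, -0.0]
contact_force: [5.3, -3.2, -2.3]
width: 0.0165
grasp_force: 58.5
```

>>> {"name": "apply_moves", "arguments": {"plan": [{"dx":0.001,"dy":0,"dz":0,"rx":0,"ry":0,"rz":0,"gripper":1},{"dx":0,"dy":0,"dz":0,"rx":0,"ry":0,"rz":0,"gripper":1},{"dx":0,"dy":0,"dz":0,"rx":0,"ry":0,"rz":0,"gripper":1}]}}

```text
time: 30.6
ee_pos: [0.5738, -0.1772, 0.0869]
eef_rot: [0.002, 0.717, 0.697, -0.0]
contact_force: [4.3, -3.8, -3.1]
width: 0.0162
grasp_force: 58.5
```

>>> {"name": "apply_moves", "arguments": {"plan": [{"dx":0.0007,"dy":0,"dz":0,"rx":0,"ry":0,"rz":0,"gripper":1},{"dx":0,"dy":0,"dz":0,"rx":0,"ry":0,"rz":0,"gripper":1},{"dx":0,"dy":0,"dz":0,"rx":0,"ry":0,"rz":0,"gripper":1}]}}

```text
time: 30.98
ee_pos: [0.5738, -0.1767, 0.087]
eef_rot: [0.002, 0.717, 0.697, -0.0]
contact_force: [4.7, -5.2, -3.5]
width: 0.0164
grasp_force: 58.5
```

>>> {"name": "apply_moves", "arguments": {"plan": [{"dx":0.0007,"dy":0,"dz":0,"rx":0,"ry":0,"rz":0,"gripper":1},{"dx":0,"dy":0,"dz":0,"rx":0,"ry":0,"rz":0,"gripper":1},{"dx":0,"dy":0,"dz":0,"rx":0,"ry":0,"rz":0,"gripper":1}]}}

```text
time: 31.35
ee_pos: [0.5738, -0.1761, 0.0869]
eef_rot: [0.002, 0.717, 0.697, -0.0]
contact_force: [4.8, -5.0, -3.0]
width: 0.0167
grasp_force: 58.5
```

>>> {"name": "apply_moves", "arguments": {"plan": [{"dx":0.0007,"dy":0,"dz":0,"rx":0,"ry":0,"rz":0,"gripper":1},{"dx":0,"dy":0,"dz":0,"rx":0,"ry":0,"rz":0,"gripper":1},{"dx":0,"dy":0,"dz":0,"rx":0,"ry":0,"rz":0,"gripper":1}]}}

```text
time: 31.72
ee_pos: [0.5739, -0.1755, 0.087]
eef_rot: [0.002, 0.717, 0.697, -0.0]
contact_force: [5.5, -6.0, -3.2]
width: 0.0164
grasp_force: 58.5
```

>>> {"name": "apply_moves", "arguments": {"plan": [{"dx":0.001,"dy":0,"dz":0,"rx":0,"ry":0,"rz":0,"gripper":1},{"dx":0,"dy":0,"dz":0,"rx":0,"ry":0,"rz":0,"gripper":1},{"dx":0,"dy":0,"dz":0,"rx":0,"ry":0,"rz":0,"gripper":1}]}}

```text
time: 32.1
ee_pos: [0.5739, -0.1746, 0.0869]
eef_rot: [0.002, 0.717, 0.697, -0.0]
contact_force: [5.2, -6.2, -3.0]
width: 0.0164
grasp_force: 58.5
```

>>> {"name": "apply_moves", "arguments": {"plan": [{"dx":0.001,"dy":0,"dz":0,"rx":0,"ry":0,"rz":0,"gripper":1},{"dx":0,"dy":0,"dz":0,"rx":0,"ry":0,"rz":0,"gripper":1},{"dx":0,"dy":0,"dz":0,"rx":0,"ry":0,"rz":0,"gripper":1}]}}

```text
time: 32.48
ee_pos: [0.5739, -0.1738, 0.087]
eef_rot: [0.002, 0.717, 0.697, -0.0]
contact_force: [4.3, -5.8, -4.0]
width: 0.0161
grasp_force: 58.5
```

```bash
python3 snap.py w10; python3 hold.py w10; python3 - <<'E'
from meas import *
p,d,c,W=load("w10")
X=W.reshape(-1,3);X=X[np.isfinite(X).all(1)]
for z0,z1 in((.09,.108),(.06,.075)):
    A=X[(X[:,2]>z0)&(X[:,2]<z1)&(abs(X[:,0]-.575)<.02)&(X[:,1]<-.08)&(X[:,1]>-.17)]
    print(z0,np.histogram(A[:,1],np.arange(-.17,-.079,.003)))
E
```

```text
32.475 [ 0.57389419 -0.17376184  0.086954  ] tool x,y: [[0.0291, 0.9996, -0.0034], [0.9996, -0.0291, 0.0024]] cam at [ 0.575 -0.094  0.229] 68.28128163476984 322.0157919381898 201.2540581347643 [[1.0, -0.03, 0.001], [-0.029, -0.949, 0.314], [-0.008, -0.314, -0.95]]
rack 4052 z 0.0703 [577.9 -72.2] [49.  45.7] 88.51 y [-0.0964 -0.0497]
spacers 10396 z 0.1008 [ 574.4 -114.6] [35.7 57. ] 88.27 y [-0.1314 -0.0973]
jaw 470 z 0.0696 [ 574.3 -143. ] [ 3.5 55.1] 88.23 y [-0.1451 -0.1412]
post 2440 z 0.1178 [ 573.6 -173.8] [43.4 23.6] 0.0 y [-0.1831 -0.1625]
0.09 (array([451, 411, 433,   0,   0,   0,   0,   0,   0,   0,   0,   0, 225,
       567, 573, 605, 592, 623, 638, 646, 655, 672, 687, 716, 327,   0,
         0,   0,   0,   0]), array([-0.17 , -0.167, -0.164, -0.161, -0.158, -0.155, -0.152, -0.149,
       -0.146, -0.143, -0.14 , -0.137, -0.134, -0.131, -0.128, -0.125,
       -0.122, -0.119, -0.116, -0.113, -0.11 , -0.107, -0.104, -0.101,
       -0.098, -0.095, -0.092, -0.089, -0.086, -0.083, -0.08 ]))
0.06 (array([109, 140,   0,   0,   0,   0,   0,   0, 161, 192,   0,   0,   0,
         0,   0,   0,   0,   0,   0,   0,   0,   0,   0,   0, 282, 315,
       348,  75,  81,  77]), array([-0.17 , -0.167, -0.164, -0.161, -0.158, -0.155, -0.152, -0.149,
       -0.146, -0.143, -0.14 , -0.137, -0.134, -0.131, -0.128, -0.125,
       -0.122, -0.119, -0.116, -0.113, -0.11 , -0.107, -0.104, -0.101,
       -0.098, -0.095, -0.092, -0.089, -0.086, -0.083, -0.08 ]))
```

The jaw has reached the stack and is sliding it and the rack the last millimetre or two to the stop. I'll keep pushing.

>>> {"name": "apply_moves", "arguments": {"plan": [{"dx":0.0007,"dy":0,"dz":0,"rx":0,"ry":0,"rz":0,"gripper":1},{"dx":0,"dy":0,"dz":0,"rx":0,"ry":0,"rz":0,"gripper":1},{"dx":0,"dy":0,"dz":0,"rx":0,"ry":0,"rz":0,"gripper":1}]}}

```text
time: 32.9
ee_pos: [0.5739, -0.1737, 0.0869]
eef_rot: [0.003, 0.717, 0.697, -0.001]
contact_force: [5.0, -9.0, -5.0]
width: 0.016
grasp_force: 58.5
```

>>> {"name": "apply_moves", "arguments": {"plan": [{"dx":0.0007,"dy":0,"dz":0,"rx":0,"ry":0,"rz":0,"gripper":1},{"dx":0,"dy":0,"dz":0,"rx":0,"ry":0,"rz":0,"gripper":1},{"dx":0,"dy":0,"dz":0,"rx":0,"ry":0,"rz":0,"gripper":1}]}}

```text
time: 33.28
ee_pos: [0.5739, -0.1737, 0.087]
eef_rot: [0.003, 0.717, 0.697, -0.001]
contact_force: [4.4, -10.6, -5.0]
width: 0.0162
grasp_force: 58.5
```

>>> {"name": "apply_moves", "arguments": {"plan": [{"dx":0.0012,"dy":0,"dz":0,"rx":0,"ry":0,"rz":0,"gripper":1},{"dx":0,"dy":0,"dz":0,"rx":0,"ry":0,"rz":0,"gripper":1},{"dx":0,"dy":0,"dz":0,"rx":0,"ry":0,"rz":0,"gripper":1},{"dx":0,"dy":0,"dz":0,"rx":0,"ry":0,"rz":0,"gripper":1}]}}

```text
time: 33.78
ee_pos: [0.5739, -0.1737, 0.087]
eef_rot: [0.004, 0.717, 0.697, -0.002]
contact_force: [4.3, -14.7, -5.5]
width: 0.0161
grasp_force: 58.5
```

>>> {"name": "apply_moves", "arguments": {"plan": [{"dx":0,"dy":0,"dz":0,"rx":0,"ry":0,"rz":0,"gripper":1},{"dx":0,"dy":0,"dz":0,"rx":0,"ry":0,"rz":0,"gripper":1},{"dx":0,"dy":0,"dz":0,"rx":0,"ry":0,"rz":0,"gripper":1},{"dx":0,"dy":0,"dz":0,"rx":0,"ry":0,"rz":0,"gripper":1}]}}

```text
time: 34.28
ee_pos: [0.5739, -0.1737, 0.087]
eef_rot: [0.004, 0.717, 0.697, -0.002]
contact_force: [3.8, -14.2, -6.7]
width: 0.0165
grasp_force: 58.6
```

```bash
python3 snap.py w11; python3 hold.py w11
```

```text
34.275 [ 0.5739336  -0.17370422  0.08700754] tool x,y: [[0.0293, 0.9995, -0.0077], [0.9996, -0.0293, 0.003]] cam at [ 0.575 -0.093  0.229] 68.28128163476984 322.0157919381898 201.2540581347643 [[1.0, -0.03, 0.001], [-0.029, -0.948, 0.318], [-0.008, -0.318, -0.948]]
rack 3979 z 0.0703 [578.1 -72.1] [49.1 45.7] 88.46 y [-0.0964 -0.0497]
spacers 10508 z 0.1008 [ 574.5 -114.8] [36.2 56.8] 88.2 y [-0.1315 -0.0971]
jaw 398 z 0.0696 [ 574.3 -143.5] [ 3.7 55.3] 88.89 y [-0.1452 -0.1415]
post 2438 z 0.1178 [ 573.3 -173.8] [23.7 43.5] 88.79 y [-0.183  -0.1624]
```

The stack is 36 mm thick, upright and seated. The push is steady at about 14 N including the spring, so I'm handing in.

```bash
python3 -c "
from rig import bot
print(bot.hand_in())"
```

```text
the job is handed in; nothing more can be done
None
```

Three spacers stand upright between rack and jaw, and I handed the job in with the jaw still held at about 14 N by the post (roughly 10 N on the stack after the spring); the rack slid about 1–2 mm to its stop, the fourth spacer was left in the caddy, and no verdict came back.

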